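Lay out the lamp rebuild on the bench

ROBOT

A 6-joint arm with a two-finger parallel gripper is mounted at the origin on the work surface. World frame = base frame: x ahead of the robot, y to its left, z up, the work surface at z = 0. Lengths are in m, angles in rad, forces in N, time in s.
With the tool pointing down it reaches from about 0.4 to 0.825 m from the base axis. Payload 7 kg.
Tool frame: the origin (TCP) lies between the finger pads; the fingertips stand 17 mm ahead of it and the grasp point (between the pads) lies 2 mm behind it; x points along the fingers, z is the direction in which the jaws open and shut, and the axes are right-handed (so a half turn about x gives the same grasp; the last joint's range is limited). The gripper opens to 88 mm and grips with 3 to 60 N. Pads are 19 mm wide; open, the fingers measure 130 mm over their backs; the gripper's body (78 mm by 193 mm) begins 47 mm behind the grasp point.
Start: joints at [-0.944, 0.359, 0.012, 0, -1.224, -0.288], TCP at [0.224, -0.637, 0.244] pointing down, gripper open.
Joint ranges: [-3.07, 3.07], [-1.43, 2.12], [-1.02, 1.25], [-3.03, 1.67], [-3.05, -0], [-3.03, 3.03]. Speed limits (rad/s): [2.39, 2.39, 3.01, 3.14, 3.14, 3.14].

INTERFACE

Orientations are given as [roll, pitch, yaw] about the fixed x, y, z axes, in that order (R = Rz(yaw) Ry(pitch) Rx(roll)).
In Python, from station import * gives the robot as it stands.
- The arm moves only by the tool step_arm, never from a script. Its argument "deltas" is a list of rows, each a list of 5 numbers: the shift along the tool's x, y, z in cm, then the turn about the tool's x in degrees, then the closure, from 0 (fully open) to 1 (shut). In form: [[dx, dy, dz, roll, fingers], ...]. A call has exactly 10 rows; each row is the pose to reach, as a shift and turn from the pose commanded when the call began, along the tool's axes at that moment; what a row does not reach only later rows make up. A row lasts 1/12 s, in which the tool goes at most 41.7 mm and 7.16 degrees, less where a joint would pass 70% of its speed; a pose out of reach is approached as far as the arm can. A call with a gripper value outside its range is refused whole. The fingers move at their own pace and stop on an object; "squeeze" is the grip in N (left out, the last holds). Time passes only in rows, so rows that repeat a pose let the fingers close, or fill a call up. It gives the time, the measured TCP pose, the force and the opening at its end, in the units of the state.
- get_state(): the state, without advancing time (a new reading comes with each control period).
- grab_frame(name): name is "side" or "top"; returns a dict with "pixels" (400x640x3 uint8, red, green, blue), "range_z" (400x640 float32, m along the optical axis (not along the pixel's ray), 0 where there is no reading), "fx", "fy", "cx", "cy" (pixels), "k1" (the pictures are not rectified: a ray, as slopes to the right and down, at radius r is drawn at 1 + k1 r^2 times it, then the intrinsics apply), "view" (4x4, takes a point from world to camera coordinates). Camera axes: x right, y down, z forward; pixel columns grow to the right and rows downward; lengths in m; the calibration is good to about 2 mm. A picture is of the moment at which its call begins.
- job_done(): hands the job in, once; it reports no verdict.
Trained networks look in the newest picture that a camera, given by its name, has taken for a name from the list of things; names that differ only in an ending like _2 or _b are one class to them, and where a whole thing is asked for, a point or a joint stands for the part that bears it (a point fixed in the world has none). Each returns a list of dicts, best first, with "conf" (0 to 1); they miss things now and then, are a little off and sometimes report something else, mostly with a low value. They report only what shows in the picture. A call takes as long as a camera call. They do not tell look-alikes from the thing itself.
- boxes_of(thing, camera): "extent" ([left, top, right, bottom] in pixels, round what is visible of it).
- masks_of(thing, camera): "mask" (400x640 bool, what is visible of it) and "extent" ([left, top, right, bottom] in pixels, round what is visible of it).
The state is a dict: "t": time; "q": joint angles; "qd": joint speeds; "joint_efforts": joint torques, N m; "eef_pos": TCP position; "ee_rot": TCP orientation; "force": force on the tool from outside, world axes, zero at the start; "moment": the same for the moment, N m; "width": finger opening in m.
Only numpy, scipy, OpenCV 4.12 (cv2) and the standard library are available. Lean on these libraries where they do the work, as an engineer would, in place of code of your own. Each camera call takes 0.05 s, during which the arm holds its last target.

TASK

Lay out the lamp rebuild: stand the finned heat sink in the middle between the two wooden bars, its fins running along the bars, and set the square cooling fan squarely on top of it. Put the lens, glass side up, centred on top of the open round lamp housing, and the flat driver box on the bench in front of the bench power supply's panel (the side with the knobs and terminals), centred on the panel, long side parallel to it, with about 40 mm clear between box and casing. Leave everything standing free, and do not shift the jar or the screwdriver.

Things in the scene. Friction and masses are not known exactly. Their poses are not given: they have to be found in the camera images.
- sink_c (a point): centre of the loose heat sink: bare aluminium block with 6 upright fins on a dark base, 60 mm long (x, the way the fins run) x 50 mm wide (y) x 30 mm high (z), about 0.15 kg, upright on the bench at the start; the point is half-way up, 15 mm above its underside. The fin tops form a flat surface and its ends and sides can be gripped like a solid block.
- fan_c (a point): centre of the loose cooling fan: square grey plastic frame 50 x 50 mm, 20 mm high (z), with a round hub and blades inside, about 0.06 kg, lying flat; x and y are square to its sides; the point is half-way up, 10 mm above its underside. Can be gripped like a solid block.
- lens_c (a point): centre of the loose lens: round steel ring of 62 mm diameter and 14 mm height with a clear glass dome on top of it, 28 mm high in all, about 0.12 kg; z points up through the dome; the point is on its axis, 14 mm above its flat underside. Grip it by the ring.
- driver_c (a point): centre of the loose driver box: flat smooth grey metal case 70 mm long (x) x 44 mm wide (y) x 24 mm high (z) with a dark plate on top, and a black plug 12 mm long and 24 mm wide on its +x end, about 0.18 kg; the point is the middle of the case without the plug, half-way up, 12 mm above its underside. Which end the plug is at does not matter in the layout.
- jig: pair of parallel wooden bars fixed to the bench, each 100 mm long (x), 12 mm wide and 20 mm high, their centre lines 102 mm apart (y), so 90 mm clear between them; the origin lies midway between them, midway along them, at bench height. Bare bench between the bars.
- housing: round grey lamp housing fixed to the bench, mouth up: 84 mm outer diameter, 55 mm high, with a level flat rim and an open mouth of 46 mm diameter (the reflector and a little bulb are seen down inside); small ears on two sides and a black plug on its +x side, none of them higher than 33 mm. The origin is on its axis at bench height, z up.
- supply: bench power supply fixed to the bench: grey box 90 mm deep (x), 140 mm wide (y), 80 mm high; its black panel with small display, two knobs and three brass terminals is the -x face, 45 mm from the origin (the knobs and terminals stand out another 10 mm or less, 15 mm or more above the bench); origin in the middle of its underside at bench height.
- jar: bystander: closed amber jar with a black cap, 36 mm diameter, 50 mm high, loose; origin in the middle of its underside. To be left alone.
- screwdriver: bystander: screwdriver of 190 mm length lying along its x axis, loose, about 30 mm high at most. To be left alone.
Mind the look-alikes: they are no part of the job. What is shaped like the part that bears lens_c but blue is not meant.

How it is judged:
By the outcome, as a careful person would: the job done as asked, in the order asked, and still so for the second after the job is handed in, with the robot touching nothing.
It also fails if it takes over 109 s, if anything falls off the work surface, if the arm or the gripper's body presses on something with over 40 N, if the wrist force passes 120 N, or if a joint passes its speed limit or range.

## Working session

There is one attempt and no reset: what is moved stays moved. The work goes in short steps, Python scripts to look and compute and a tool call to move; the robot and the scene stay as the last step left them, time stands still between calls to the robot, and variables do not carry over. Pictures are saved under pics/ and viewed, and the job is handed in when it is done.

Besides the shell and the picture viewer there is one more tool, called as a command line: name --pt "numbers of a row" for each row, then --argument value for the rest. step_arm: Moves the arm, as the interface text tells. Its arguments: {"type":"object","properties":{"deltas":{"type":"array"},"squeeze":{"type":"number"}},"required":["deltas"]}

```bash
mkdir -p pics; ls; python3 - <<'E'
from station import *
import cv2, numpy as np
s=get_state(); print(s)
for n in ("side","top"):
    f=grab_frame(n); cv2.imwrite(f"pics/{n}0.png",f["pixels"][:,:,::-1])
    np.savez(f"{n}0.npz",**f); print(n,f["fx"],f["cx"],f["cy"],f["k1"],np.round(f["view"],3).tolist())
E
```

```text
pics
{'t': 0.0, 'q': array([-9.43902233e-01,  3.59371088e-01,  1.10459574e-02, -3.46682072e-04,
       -1.22407161e+00, -2.88090493e-01]), 'qd': array([ 0.0003103 , -0.00096943, -0.00121981, -0.00080993, -0.00109524,
        0.00025967]), 'joint_efforts': array([-3.11994211e-05, -5.82718170e+01,  2.93067813e+01,  6.99763834e+00,
        6.82072263e-03, -1.55803073e-04]), 'eef_pos': array([ 0.22415952, -0.63620543,  0.24262788]), 'ee_rot': array([0.08722764, 1.56916305, 1.99670949]), 'force': array([-0.55417918, -0.22027466,  0.74499656]), 'moment': array([ 0.0665526 ,  0.0428959 , -0.02595917]), 'width': 0.08751947534896296}
side 473.3953406608448 324.3553533928852 199.3384636597304 -0.08119394884666355 [[0.966, -0.258, -0.0, -0.59], [-0.147, -0.551, -0.822, 0.11], [0.212, 0.794, -0.57, 0.94], [0.0, 0.0, 0.0, 1.0]]
top 477.7622057487707 319.9718285638897 207.17651921774012 0.00952041846484878 [[0.122, -0.993, 0.005, -0.102], [-0.968, -0.12, -0.221, 0.591], [0.22, 0.023, -0.975, 1.055], [0.0, 0.0, 0.0, 1.0]]
```

View pics/top0.png

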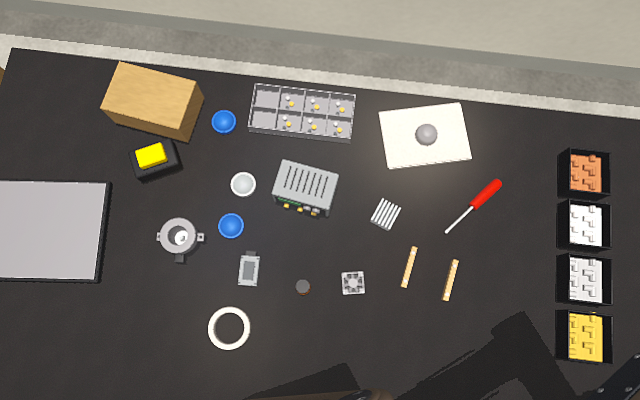

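View pics/side0.png

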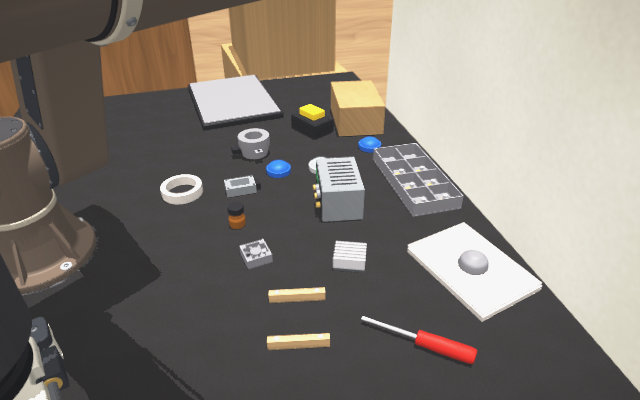

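```bash
cat > h.py <<'E'
import numpy as np, cv2
def load(n): return dict(np.load(n))
def world(f,mask=None):
    H,W=f["range_z"].shape
    u,v=np.meshgrid(np.arange(W),np.arange(H))
    K=np.array([[f["fx"],0,f["cx"]],[0,f["fy"],f["cy"]],[0,0,1]],float)
    d=np.array([float(f["k1"]),0,0,0])
    p=cv2.undistortPoints(np.stack([u,v],-1).reshape(-1,1,2).astype(np.float64),K,d).reshape(H,W,2)
    z=f["range_z"]
    c=np.stack([p[...,0]*z,p[...,1]*z,z],-1)
    T=np.linalg.inv(f["view"])
    P=c@T[:3,:3].T+T[:3,3]
    P[z==0]=np.nan
    return P
def project(f,P):
    P=np.atleast_2d(P); c=P@f["view"][:3,:3].T+f["view"][:3,3]
    s=c[:,:2]/c[:,2:]; r2=(s**2).sum(1,keepdims=True); s=s*(1+f["k1"]*r2)
    return s*[f["fx"],f["fy"]]+[f["cx"],f["cy"]]
E
python3 - <<'E'
from station import *
from h import *
print(get_state()["t"])
R={}
for n in ("top","side"):
    f=load(f"{n}0.npz"); P=world(f)
    for th in ["sink_c","fan_c","lens_c","driver_c","jig","housing","supply","jar","screwdriver"]:
        for k,m in enumerate(masks_of(th,n)[:4]):
            M=m["mask"]; Q=P[M]; Q=Q[~np.isnan(Q[:,0])]
            R[f"{n}_{th}_{k}"]=M
            print(n,th,round(m["conf"],2),np.round(m["extent"]),M.sum(),np.round(np.median(Q,0),3), np.round(np.percentile(Q[:,2],[5,95]),3))
np.savez("masks0.npz",**R)
t=load("top0.npz")["pixels"][:,:,::-1]
cv2.imwrite("pics/c1.png",cv2.resize(t[100:300,150:350],None,fx=3,fy=3,interpolation=cv2.INTER_CUBIC))
cv2.imwrite("pics/c2.png",cv2.resize(t[100:310,320:520],None,fx=2.8,fy=2.8,interpolation=cv2.INTER_CUBIC))
s=load("side0.npz")["pixels"][:,:,::-1]
cv2.imwrite("pics/c3.png",cv2.resize(s[110:290,200:410],None,fx=3.3,fy=3.3,interpolation=cv2.INTER_CUBIC))
print(get_state()["t"])
E
```

```text
0.1
top sink_c 0.81 [369. 199. 395. 231.] 545 [ 0.608 -0.185  0.008] [0.    0.032]
top fan_c 0.7 [343. 272. 365. 291.] 436 [ 0.438 -0.126  0.014] [0.    0.021]
top lens_c 0.89 [219. 214. 244. 242.] 537 [0.536 0.181 0.02 ] [0.003 0.028]
top lens_c 0.6 [210. 111. 241. 134.] 436 [0.799 0.243 0.02 ] [0.009 0.028]
top lens_c 0.58 [230. 176. 255. 194.] 453 [0.643 0.169 0.021] [0.011 0.028]
top driver_c 0.58 [239. 254. 260. 288.] 639 [0.436 0.121 0.023] [0.008 0.027]
top jig 0.6 [399. 244. 461. 302.] 485 [ 0.482 -0.344  0.019] [0.007 0.023]
top housing 0.8 [154. 217. 201. 265.] 1249 [0.491 0.294 0.051] [0.012 0.057]
top supply 0.74 [271. 160. 340. 217.] 2713 [0.638 0.014 0.079] [0.024 0.083]
top screwdriver 0.72 [448. 181. 498. 234.] 500 [ 0.683 -0.42   0.021] [0.009 0.027]
side sink_c 0.76 [334. 241. 368. 270.] 919 [ 0.608 -0.2    0.026] [0.002 0.031]
side fan_c 0.92 [240. 242. 273. 269.] 682 [ 0.437 -0.132  0.015] [0.001 0.02 ]
side lens_c 0.76 [356. 133. 383. 150.] 265 [0.797 0.232 0.018] [0.003 0.027]
side lens_c 0.53 [265. 160. 290. 180.] 363 [0.537 0.168 0.016] [0.003 0.027]
side lens_c 0.16 [230. 204. 245. 227.] 387 [ 0.413 -0.022  0.03 ] [0.005 0.05 ]
side driver_c 0.64 [224. 174. 261. 195.] 598 [0.438 0.108 0.021] [0.002 0.025]
side driver_c 0.22 [314. 159. 315. 171.] 54 [0.623 0.164 0.014] [0.007 0.024]
side jig 0.76 [264. 289. 331. 352.] 1476 [ 0.479 -0.349  0.017] [0.003 0.021]
side housing 0.62 [230. 129. 270. 156.] 957 [0.49  0.274 0.04 ] [0.002 0.056]
side supply 0.67 [315. 158. 366. 222.] 2832 [ 0.637 -0.043  0.075] [0.009 0.081]
side jar 0.59 [229. 203. 245. 227.] 407 [ 0.413 -0.021  0.03 ] [0.005 0.05 ]
side screwdriver 0.65 [363. 315. 480. 366.] 1202 [ 0.684 -0.429  0.02 ] [0.008 0.026]
1.0
```

View pics/c1.png

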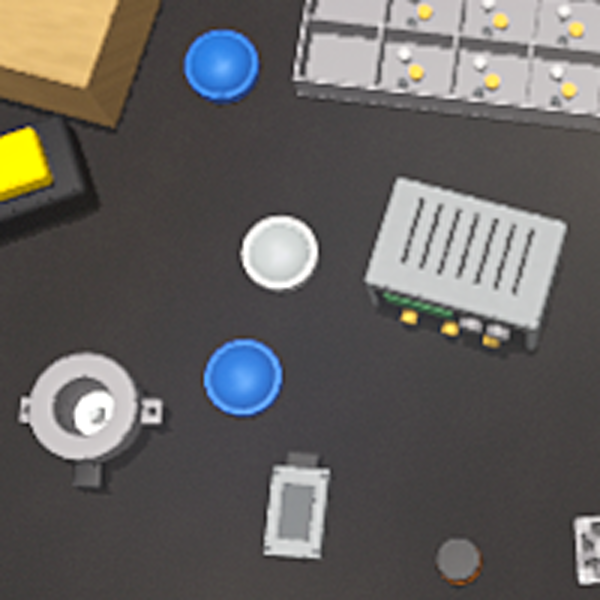

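View pics/c3.png

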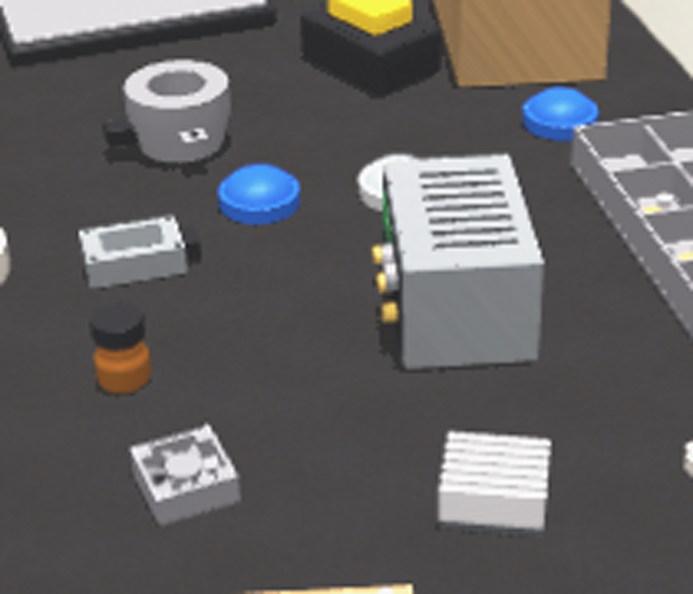

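View pics/c2.png

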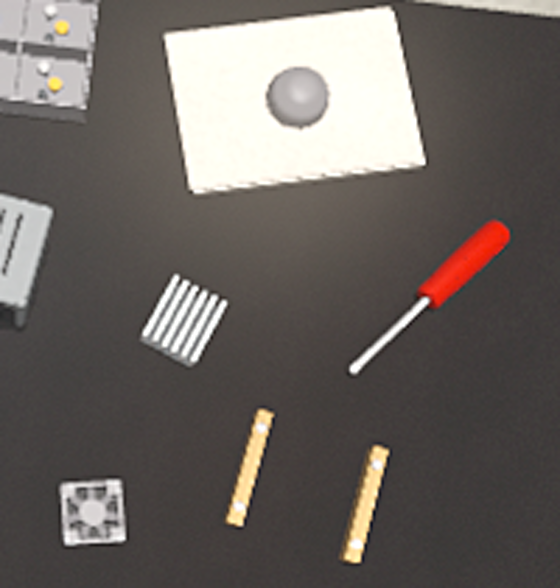

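```bash
python3 - <<'E'
from h import *
objs={"sink":(.608,-.19,.1),"fan":(.438,-.127,.08),"lens":(.643,.165,.1),"driver":(.436,.115,.1),"jig":(.482,-.345,.14),"housing":(.49,.285,.14),"supply":(.638,.01,.22)}
zt={"sink":(.024,.04),"fan":(.014,.03),"lens":(.009,.04),"driver":(.016,.04),"jig":(.014,.03),"housing":(.048,.07),"supply":(.07,.09)}
for n in ("top","side"):
    f=load(f"{n}0.npz"); P=world(f).reshape(-1,3)
    b=P[(abs(P[:,0]-.55)<.2)&(abs(P[:,1])<.3)&(abs(P[:,2])<.006)]; print(n,"bench z",b[:,2].mean(),b[:,2].std())
    for o,(x,y,w) in objs.items():
        lo,hi=zt[o]
        m=(abs(P[:,0]-x)<w/2)&(abs(P[:,1]-y)<w/2)&(P[:,2]>lo)&(P[:,2]<hi)
        Q=P[m]
        r=cv2.minAreaRect((Q[:,:2]*1000).astype(np.float32))
        print(n,o,m.sum(),"z",np.round(np.median(Q[:,2]),4),"rect c",np.round(r[0],1),"size",np.round(r[1],1),"ang",round(r[2],1),"mean",np.round(Q[:,:2].mean(0)*1000,1))
E
```

```text
top bench z -0.0005331843920323076 0.0021876147758750227
top sink 225 z 0.0295 rect c [ 610.4 -186.2] size [49.9 60.6] ang 67.8 mean [ 609.6 -186.4]
top fan 250 z 0.0185 rect c [ 436.9 -125.7] size [50.1 50.1] ang 10.6 mean [ 436.5 -126.4]
top lens 462 z 0.0205 rect c [644.6 172. ] size [60.1 59.6] ang 9.0 mean [643.2 170. ]
top driver 602 z 0.0231 rect c [441.1 123.1] size [81.9 44. ] ang 2.9 mean [437.9 122.7]
top jig 232 z 0.0197 rect c [ 472.3 -356.5] size [12.6 98.7] ang 79.3 mean [ 471.9 -356. ]
top housing 716 z 0.0538 rect c [493.2 294.9] size [81.8 82.9] ang 66.4 mean [493.1 294.7]
top supply 2262 z 0.0793 rect c [646.3  14. ] size [140.1  93.2] ang 81.1 mean [644.5  13.9]
side bench z -0.0004156524235736374 0.0013411455647695271
side sink 590 z 0.0282 rect c [ 611.3 -186.6] size [54.1 60.2] ang 67.5 mean [ 610.8 -188. ]
side fan 361 z 0.0178 rect c [ 437.2 -126.3] size [50.7 53.3] ang 10.8 mean [ 437.  -127.5]
side lens 87 z 0.0193 rect c [634.4 177. ] size [52.1 34.5] ang 39.1 mean [630.  169.9]
side driver 396 z 0.0231 rect c [441.4 121.8] size [82.5 46.2] ang 2.0 mean [438.  118.2]
side jig 509 z 0.0192 rect c [ 472.7 -354.8] size [15.5 99.2] ang 78.9 mean [ 472.4 -356.4]
side housing 352 z 0.0541 rect c [492.9 293.7] size [81.3 85.5] ang 15.5 mean [493.3 291. ]
side supply 1518 z 0.0793 rect c [646.9  13. ] size [144.6  91.8] ang 81.1 mean [644.4   3.2]
```

```bash
python3 - <<'E'
from h import *
for n in ("top","side"):
    f=load(f"{n}0.npz"); P=world(f).reshape(-1,3)
    m=(abs(P[:,0]-.48)<.09)&(P[:,1]<-.2)&(P[:,1]>-.43)&(P[:,2]>.014)&(P[:,2]<.03); Q=P[m][:,:2]*1000
    img=(Q.astype(np.float32)); 
    sp=-300
    for nm,q in (("A",Q[Q[:,1]>sp]),("B",Q[Q[:,1]<=sp])):
        r=cv2.minAreaRect(q.astype(np.float32)); print(n,nm,len(q),np.round(r[0],1),np.round(r[1],1),round(r[2],1),q.min(0),q.max(0))
    # supply edges : rotate by -8.9
    a=np.radians(-8.9);ex=np.array([np.cos(a),np.sin(a)]);ey=np.array([-ex[1],ex[0]])
    m=(abs(P[:,0]-.64)<.11)&(abs(P[:,1]-.01)<.11)&(P[:,2]>.074)&(P[:,2]<.09);q=P[m][:,:2]*1000-[646,13.5]
    u=q@ex;v=q@ey;print("sup",np.round(np.percentile(u,[.2,1,5,95,99,99.8]),1),np.round(np.percentile(v,[.2,1,99,99.8]),1))
E
```

```text
top A 218 [ 491.3 -256.9] [12.9 99.4] 78.9 [ 442.25371062 -270.70584621] [ 540.00993599 -241.6183322 ]
top B 232 [ 472.3 -356.5] [12.6 98.7] 79.3 [ 423.92966115 -371.20733566] [ 520.76090436 -341.78213241]
sup [-45.8 -44.1 -40.9  40.2  44.1  45.5] [-69.1 -68.   69.1  70.4]
side A 389 [ 491.7 -255.2] [ 15.2 100.2] 77.8 [ 441.8784963  -272.83634962] [ 540.36121339 -240.48317005]
side B 509 [ 472.7 -354.8] [15.5 99.2] 78.9 [ 422.98292263 -370.58824551] [ 522.3310692  -340.74465044]
sup [-43.3 -42.9 -39.6  41.4  45.   45.9] [-71.4 -70.4  67.4  69.6]
```

```bash
cat > p.py <<'E'
import numpy as np
from station import get_state
def jaw(s):
    r,p,y=s["ee_rot"]; return np.degrees(y-r)  # pitch ~90
def plan(x,y,z,phi):
    s=get_state(); from scipy.spatial.transform import Rotation as R
    M=R.from_euler("xyz",s["ee_rot"]).as_matrix()
    ph=np.degrees(np.arctan2(M[1,2],M[0,2]))
    d=M.T@(np.array([x,y,z])-s["eef_pos"])*100
    roll=(ph-phi+90)%180-90
    print("t",round(s["t"],2),"pos",np.round(s["eef_pos"],4),"jaw",round(ph,1),"tilt x-axis",np.round(M[:,0],3),"w",round(s["width"],4),"F",np.round(s["force"],1),"q",np.round(s["q"],2))
    print("deltas cm",np.round(d,2),"roll",round(roll,1))
E
python3 -c "
from p import *
plan(.610,-.1863,.13,-22.2)"
```

```text
t 1.0 pos [ 0.2243 -0.6366  0.2436] jaw 109.4 tilt x-axis [ 0. -0. -1.] w 0.0875 F [-0.6 -0.2 -0.5] q [-0.94  0.36  0.01 -0.   -1.22 -0.29]
deltas cm [ 11.36 -51.34  29.66] roll -48.4
```

step_arm --pt "1 -3 1.8 -5 0" --pt "2 -6.5 3.8 -10 0" --pt "3 -10 5.8 -17 0" --pt "4 -13.5 7.8 -24 0" --pt "5 -17 9.8 -31 0" --pt "6 -20.5 11.8 -38 0" --pt "7 -24 13.8 -45 0" --pt "7.6 -27.5 15.8 -48.4 0" --pt "8.4 -31 17.8 -48.4 0" --pt "9 -34.5 19.8 -48.4 0" --squeeze 30

```text
t: 1.83
eef_pos: [0.4848, -0.3334, 0.1533]
ee_rot: [-2.786, 1.571, -0.031]
force: [0.0, 0.1, 0.2]
width: 0.0876
```

```bash
python3 -c "
from p import *
plan(.610,-.1863,.10,-22.2)"
```

```text
t 1.83 pos [ 0.4848 -0.3334  0.1533] jaw 157.8 tilt x-axis [ 0. -0. -1.] w 0.0876 F [0.  0.1 0.2] q [-0.27  0.29 -0.31 -0.   -0.97 -0.12]
deltas cm [  5.33 -18.35  -6.04] roll 0.0
```

step_arm --pt "1 -3.5 -1.2 0 0" --pt "2 -7 -2.4 0 0" --pt "3 -10.5 -3.6 0 0" --pt "4 -14 -4.8 0 0" --pt "5 -17 -5.7 0 0" --pt "5.3 -18.3 -6.0 0 0" --pt "5.3 -18.3 -6.0 0 0" --pt "5.3 -18.3 -6.0 0 0" --pt "5.3 -18.3 -6.0 0 0" --pt "5.3 -18.3 -6.0 0 0"

```text
t: 2.67
eef_pos: [0.6081, -0.1894, 0.1011]
ee_rot: [-2.853, 1.57, -0.1]
force: [-0.8, -0.4, 0.4]
width: 0.0875
```

```bash
python3 - <<'E'
from p import *
from station import *
from h import *
plan(.610,-.1863,.020,-22.2)
for n in ("side","top"):
    f=grab_frame(n); np.savez(f"{n}1.npz",**f)
    im=f["pixels"][:,:,::-1]; c=(300,150) if n=="top" else (270,130)
    cv2.imwrite(f"pics/{n}1.png",cv2.resize(im[c[1]:c[1]+160,c[0]:c[0]+180] if n=="top" else im[130:290,260:440],None,fx=3,fy=3,interpolation=cv2.INTER_CUBIC))
plan(.610,-.1863,.020,-22.2)
E
```

```text
t 2.67 pos [ 0.6081 -0.1894  0.1011] jaw 157.7 tilt x-axis [ 0.001 -0.    -1.   ] w 0.0875 F [-0.8 -0.4  0.4] q [ 0.    0.42 -0.25  0.   -0.9  -0.39]
deltas cm [ 8.11 -0.36 -0.06] roll -0.1
t 2.77 pos [ 0.6081 -0.1894  0.1012] jaw 157.7 tilt x-axis [ 0.001 -0.    -1.   ] w 0.0878 F [-0.1 -0.4  1. ] q [ 0.    0.42 -0.25  0.   -0.9  -0.39]
deltas cm [ 8.12 -0.36 -0.05] roll -0.1
```

View pics/side1.png

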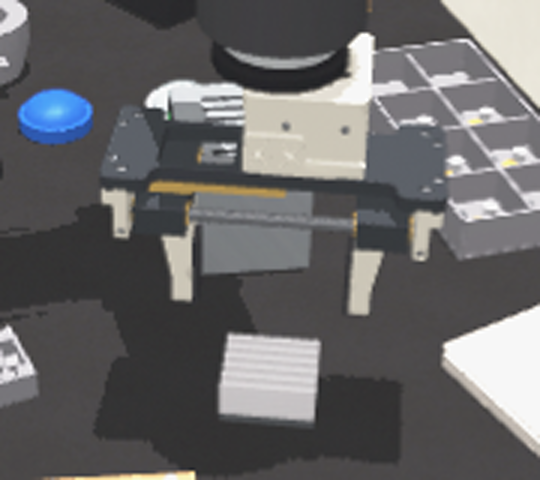

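View pics/top1.png

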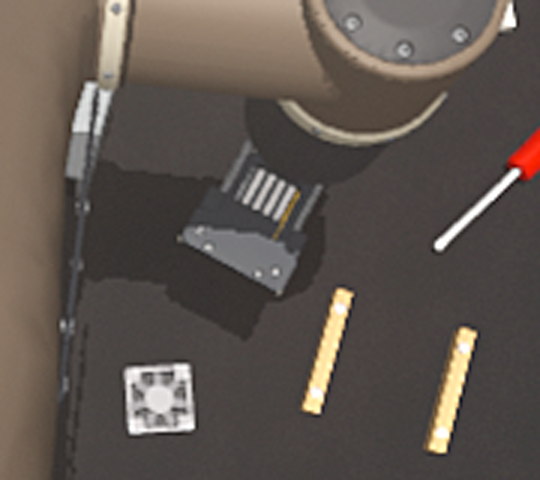

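step_arm --pt "1 -0.36 0 0 0" --pt "3 -0.36 -0.05 0 0" --pt "5 -0.36 -0.05 0 0" --pt "6.5 -0.36 -0.05 0 0" --pt "7.5 -0.36 -0.05 0 0" --pt "8.1 -0.36 -0.05 0 0" --pt "8.1 -0.36 -0.05 0 0" --pt "8.1 -0.36 -0.05 0 0" --pt "8.1 -0.36 -0.05 0 0.5" --pt "8.1 -0.36 -0.05 0 0.6"

```text
t: 3.6
eef_pos: [0.611, -0.1853, 0.0205]
ee_rot: [-2.788, 1.569, -0.033]
force: [-0.4, -0.0, 0.5]
width: 0.0793
```

step_arm --pt "0 0 0 0 1" --pt "0 0 0 0 1" --pt "0 0 0 0 1" --pt "0 0 0 0 1" --pt "0 0 0 0 1" --pt "0 0 0 0 1" --pt "-0.5 0 0 0 1" --pt "-1.5 0 0 0 1" --pt "-3 0 0 0 1" --pt "-5 0 0 0 1"

```text
t: 4.43
eef_pos: [0.6093, -0.1852, 0.0692]
ee_rot: [0.291, 1.568, 3.045]
force: [0.9, -0.1, -1.3]
width: 0.0599
```

```bash
python3 - <<'E'
from p import *
plan(.482,-.3063,.08,-10.9)
E
```

```text
t 4.43 pos [ 0.6093 -0.1852  0.0692] jaw 157.8 tilt x-axis [-0.003  0.    -1.   ] w 0.0599 F [ 0.9 -0.1 -1.3] q [ 0.01  0.45 -0.28 -0.   -0.84 -0.4 ]
deltas cm [-1.05 16.02  7.21] roll -11.3
```

step_arm --pt "-0.5 1 0.5 -1 1" --pt "-1 3 1.4 -3 1" --pt "-1.0 5.5 2.5 -5 1" --pt "-1.0 8 3.6 -7 1" --pt "-1.0 10.5 4.7 -9 1" --pt "-1.0 13 5.8 -11.3 1" --pt "-1.0 15 6.7 -11.3 1" --pt "-1.0 15.7 7.1 -11.3 1" --pt "-1.0 16 7.2 -11.3 1" --pt "-1.0 16 7.2 -11.3 1"

```text
t: 5.27
eef_pos: [0.4833, -0.3066, 0.0801]
ee_rot: [3.057, 1.57, -0.275]
force: [0.3, 0.1, -2.1]
width: 0.06
```

```bash
python3 - <<'E'
from p import *
from station import *
from h import *
for n in ("side","top"):
    f=grab_frame(n); np.savez(f"{n}2.npz",**f)
    im=f["pixels"][:,:,::-1]
    cv2.imwrite(f"pics/{n}2.png",cv2.resize(im[170:390,350:520] if n=="top" else im[200:400,220:400],None,fx=2.7,fy=2.7,interpolation=cv2.INTER_CUBIC))
plan(.482,-.3063,.021,-10.9)
E
```

```text
t 5.37 pos [ 0.4841 -0.306   0.0799] jaw 169.1 tilt x-axis [ 0.001 -0.    -1.   ] w 0.0598 F [-0.6  0.9 -2.3] q [-0.22  0.35 -0.42  0.   -0.8   0.03]
deltas cm [5.89 0.07 0.21] roll 0.0
```

View pics/side2.png

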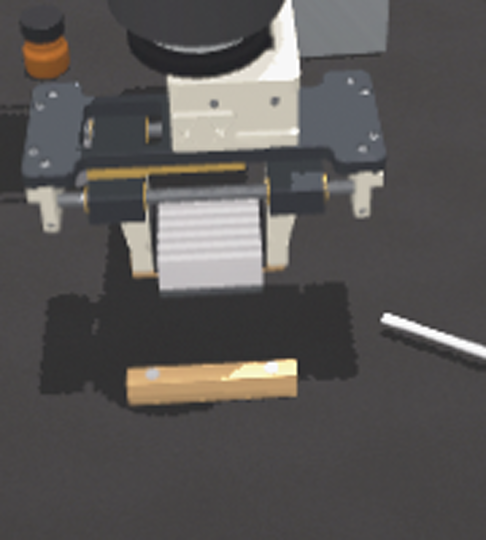

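View pics/top2.png

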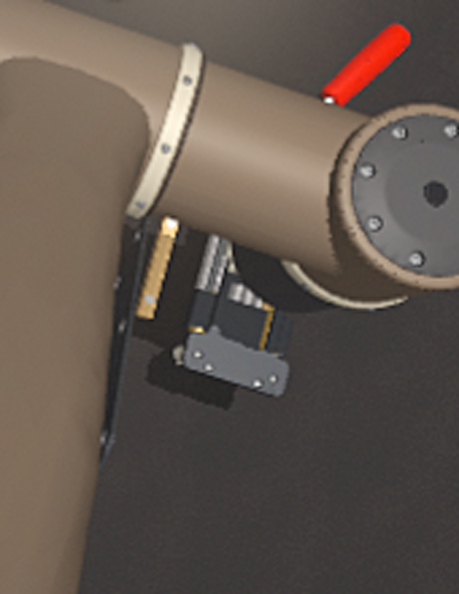

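```bash
python3 - <<'E'
from h import *
a=np.radians(-10.9);ex=np.array([np.cos(a),np.sin(a)]);ey=np.array([-ex[1],ex[0]])
f=load("side2.npz");P=world(f).reshape(-1,3);C=f["pixels"].reshape(-1,3)
d=P[:,:2]-[.482,-.3063];u=d@ex*1000;v=d@ey*1000;z=P[:,2]*1000
m=(abs(u)<28)&(v<0)&(v>-40)&(z>55)&(z<95)
for zz in range(55,95,4):
    k=m&(z>=zz)&(z<zz+4); print(zz,k.sum(),np.round(np.percentile(v[k],[5,25,50,75]),1) if k.sum() else "")
m=(abs(u)<60)&(v<-19)&(v>-32)&(z>62)&(z<84)
h,e=np.histogram(u[m],np.arange(-50,51,2)); print(list(zip(e.astype(int),h)))
# orientation of face
k=(abs(u)<26)&(v<-20)&(v>-30)&(z>64)&(z<84); print(np.polyfit(u[k],v[k],1))
E
```

```text
55 0 
59 44 [-26.2 -25.4 -24.8 -24.2]
63 65 [-26.6 -25.6 -25.  -24.4]
67 57 [-26.1 -25.5 -25.  -24.4]
71 66 [-26.3 -25.5 -25.  -24.4]
75 64 [-26.7 -25.5 -24.9 -24.6]
79 75 [-26.1 -25.2 -24.7 -23.9]
83 152 [-25.9 -24.8 -16.3  -7.6]
87 276 [-25.7 -23.3 -15.5  -7.5]
91 20 [-26.6 -25.8 -23.1 -17.2]
[(np.int64(-50), np.int64(0)), (np.int64(-48), np.int64(0)), (np.int64(-46), np.int64(0)), (np.int64(-44), np.int64(0)), (np.int64(-42), np.int64(0)), (np.int64(-40), np.int64(0)), (np.int64(-38), np.int64(0)), (np.int64(-36), np.int64(0)), (np.int64(-34), np.int64(0)), (np.int64(-32), np.int64(0)), (np.int64(-30), np.int64(0)), (np.int64(-28), np.int64(12)), (np.int64(-26), np.int64(13)), (np.int64(-24), np.int64(13)), (np.int64(-22), np.int64(10)), (np.int64(-20), np.int64(11)), (np.int64(-18), np.int64(15)), (np.int64(-16), np.int64(12)), (np.int64(-14), np.int64(13)), (np.int64(-12), np.int64(13)), (np.int64(-10), np.int64(14)), (np.int64(-8), np.int64(9)), (np.int64(-6), np.int64(13)), (np.int64(-4), np.int64(14)), (np.int64(-2), np.int64(11)), (np.int64(0), np.int64(14)), (np.int64(2), np.int64(17)), (np.int64(4), np.int64(14)), (np.int64(6), np.int64(10)), (np.int64(8), np.int64(12)), (np.int64(10), np.int64(16)), (np.int64(12), np.int64(9)), (np.int64(14), np.int64(10)), (np.int64(16), np.int64(17)), (np.int64(18), np.int64(15)), (np.int64(20), np.int64(10)), (np.int64(22), np.int64(10)), (np.int64(24), np.int64(18)), (np.int64(26), np.int64(10)), (np.int64(28), np.int64(10)), (np.int64(30), np.int64(9)), (np.int64(32), np.int64(0)), (np.int64(34), np.int64(0)), (np.int64(36), np.int64(0)), (np.int64(38), np.int64(0)), (np.int64(40), np.int64(0)), (np.int64(42), np.int64(0)), (np.int64(44), np.int64(0)), (np.int64(46), np.int64(0)), (np.int64(48), np.int64(0))]
[ 3.70653591e-03 -2.49233797e+01]
```

step_arm --pt "0.5 0 0.2 0 1" --pt "1.5 0 0.2 0 1" --pt "2.7 0 0.2 0 1" --pt "3.8 0 0.2 0 1" --pt "4.7 0 0.2 0 1" --pt "5.3 0 0.2 0 1" --pt "5.7 0 0.2 0 1" --pt "5.9 0 0.2 0 1" --pt "5.9 0 0.2 0 1" --pt "5.9 0 0.2 0 1"

```text
t: 6.2
eef_pos: [0.4817, -0.306, 0.0208]
ee_rot: [2.95, 1.57, -0.382]
force: [-0.3, 0.1, -1.1]
width: 0.0599
```

```bash
python3 - <<'E'
from p import *
plan(.482,-.3063,.0205,-10.9)
E
```

```text
t 6.2 pos [ 0.4817 -0.306   0.0208] jaw 169.1 tilt x-axis [ 0.001 -0.    -1.   ] w 0.0599 F [-0.3  0.1 -1.1] q [-0.22  0.43 -0.47  0.   -0.67  0.03]
deltas cm [ 0.03  0.03 -0.04] roll 0.0
```

Open, rise, and head towards the fan.

step_arm --pt "0.05 0 0 0 0.6" --pt "0.05 0 0 0 0.3" --pt "0.05 0 0 0 0" --pt "0.05 0 0 0 0" --pt "0.05 0 0 0 0" --pt "-1 0 0 0 0" --pt "-3 0 0 0 0" --pt "-6 0 0 0 0" --pt "-9 0 0 0 0" --pt "-10 0 0 0 0"

```text
t: 7.03
eef_pos: [0.4834, -0.3068, 0.1259]
ee_rot: [2.914, 1.564, -0.417]
force: [1.5, -0.5, 0.3]
width: 0.0877
```

```bash
python3 - <<'E'
from p import *
plan(.437,-.126,.11,10.7)
plan(.437,-.126,.11,100.7)
E
```

```text
t 7.03 pos [ 0.4834 -0.3068  0.1259] jaw 169.2 tilt x-axis [ 0.006 -0.003 -1.   ] w 0.0877 F [ 1.5 -0.5  0.3] q [-0.22  0.29 -0.38  0.   -0.89  0.03]
deltas cm [  1.51 -16.89   7.96] roll -21.5
t 7.03 pos [ 0.4834 -0.3068  0.1259] jaw 169.2 tilt x-axis [ 0.006 -0.003 -1.   ] w 0.0877 F [ 1.5 -0.5  0.3] q [-0.22  0.29 -0.38  0.   -0.89  0.03]
deltas cm [  1.51 -16.89   7.96] roll 68.5
```

step_arm --pt "0 -1.5 0.7 -3 0" --pt "0 -4 1.9 -7 0" --pt "0 -7 3.3 -11 0" --pt "0 -10 4.7 -15 0" --pt "0.5 -13 6.1 -19 0" --pt "1 -15.5 7.3 -21.5 0" --pt "1.5 -16.5 7.8 -21.5 0" --pt "1.5 -16.9 7.96 -21.5 0" --pt "1.5 -16.9 7.96 -21.5 0" --pt "1.5 -16.9 7.96 -21.5 0"

```text
t: 7.87
eef_pos: [0.4357, -0.125, 0.1062]
ee_rot: [2.873, 1.57, -0.083]
force: [-0.0, -1.0, -0.6]
width: 0.0875
```

```bash
python3 - <<'E'
from p import *
from h import *
from station import *
plan(.437,-.126,.0215,10.7)
a=np.radians(-10.9);ex=np.array([np.cos(a),np.sin(a)]);ey=np.array([-ex[1],ex[0]])
for n in ("side","top"):
    f=grab_frame(n); np.savez(f"{n}3.npz",**f)
    cv2.imwrite(f"pics/{n}3.png",f["pixels"][:,:,::-1])
    P=world(f).reshape(-1,3)
    d=P[:,:2]-[.482,-.3063];u=d@ex*1000;v=d@ey*1000;z=P[:,2]*1000
    m=(abs(u)<45)&(abs(v)<35)&(z>23)&(z<36)
    print(n,m.sum(),[round(float(x),1) for x in (u[m].min(),u[m].max(),v[m].min(),v[m].max())] if m.sum() else "")
    r=cv2.minAreaRect(np.c_[u,v][m].astype(np.float32)) if m.sum()>5 else None; print(r)
    m=(abs(u)<40)&(abs(abs(v)-51)<12)&(z>15)&(z<26)
    for sg in (-1,1):
        k=m&(v*sg>0); print(" bar",sg,k.sum(),np.round(np.percentile(v[k],[3,50,97]),1) if k.sum() else "")
E
```

```text
t 7.87 pos [ 0.4357 -0.125   0.1062] jaw -169.4 tilt x-axis [ 0.001 -0.    -1.   ] w 0.0875 F [-0.  -1.  -0.6] q [ 0.16  0.14 -0.65  0.   -0.79  0.03]
deltas cm [ 8.47  0.12 -0.1 ] roll -0.1
side 939 [-30.1, 30.1, -27.3, 26.7]
((0.029710769653320312, -0.30740928649902344), (54.06146240234375, 60.2503547668457), 89.98391723632812)
 bar -1 382 [-56.3 -51.  -44.2]
 bar 1 280 [45.7 50.3 58.1]
top 323 [-29.6, 30.5, -27.8, 23.0]
((0.4877815246582031, -2.3958511352539062), (50.765960693359375, 60.098270416259766), 89.93917083740234)
 bar -1 182 [-57.1 -50.8 -45. ]
 bar 1 1 [44. 44. 44.]
```

View pics/side3.png

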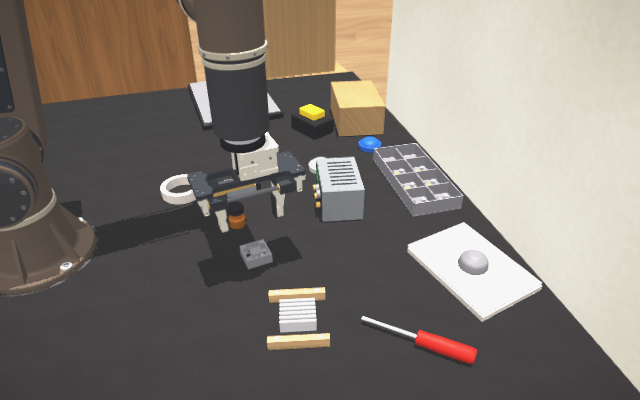

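step_arm --pt "1 0.1 -0.1 0 0" --pt "3 0.1 -0.1 0 0" --pt "5 0.1 -0.1 0 0" --pt "6.7 0.1 -0.1 0 0" --pt "7.8 0.1 -0.1 0 0" --pt "8.4 0.1 -0.1 0 0" --pt "8.4 0.1 -0.1 0 0" --pt "8.4 0.1 -0.1 0 0.4" --pt "8.4 0.1 -0.1 0 0.7" --pt "8.4 0.1 -0.1 0 1" --squeeze 20

```text
t: 8.8
eef_pos: [0.4369, -0.1257, 0.0223]
ee_rot: [3.061, 1.569, 0.104]
force: [0.2, 0.0, -0.2]
width: 0.0727
```

step_arm --pt "0 0 0 0 1" --pt "0 0 0 0 1" --pt "0 0 0 0 1" --pt "0 0 0 0 1" --pt "0 0 0 0 1" --pt "-0.5 0 0 0 1" --pt "-2 0 0 0 1" --pt "-5 0 0 0 1" --pt "-8 0 0 0 1" --pt "-8 0 0 0 1"

```text
t: 9.63
eef_pos: [0.4393, -0.1256, 0.1067]
ee_rot: [2.945, 1.563, -0.01]
force: [1.9, -0.5, 0.5]
width: 0.0497
```

```bash
python3 - <<'E'
from p import *
plan(.482,-.3063,.10,-10.9)
E
```

```text
t 9.63 pos [ 0.4393 -0.1256  0.1067] jaw -169.3 tilt x-axis [ 0.008 -0.    -1.   ] w 0.0497 F [ 1.9 -0.5  0.5] q [ 0.16  0.14 -0.65  0.   -0.78  0.03]
deltas cm [ 0.7  18.54 -0.84] roll 21.6
```

step_arm --pt "0 1.5 -0.1 2 1" --pt "0 4 -0.2 5 1" --pt "0 7 -0.4 9 1" --pt "0 10 -0.6 13 1" --pt "0 13 -0.8 17 1" --pt "0.3 16 -0.9 21 1" --pt "0.5 18 -1 21.6 1" --pt "0.5 18.5 -1 21.6 1" --pt "0.5 18.6 -1 21.6 1" --pt "0.5 18.6 -1 21.6 1"

```text
t: 10.47
eef_pos: [0.4798, -0.3065, 0.0962]
ee_rot: [-0.244, 1.57, 2.706]
force: [0.4, 0.2, -1.4]
width: 0.0498
```

```bash
cat > held.py <<'E'
from p import *
from h import *
from station import *
def jigframe(P,c=(.482,-.3063),ang=-10.9):
    a=np.radians(ang);ex=np.array([np.cos(a),np.sin(a)]);ey=np.array([-ex[1],ex[0]])
    d=P[:,:2]-np.array(c); return d@ex*1000,d@ey*1000,P[:,2]*1000
E
python3 - <<'E'
from held import *
plan(.482,-.3063,.0535,-10.9)
f=grab_frame("side"); np.savez("side4.npz",**f)
cv2.imwrite("pics/side4.png",cv2.resize(f["pixels"][200:360,230:390,::-1],None,fx=3.5,fy=3.5,interpolation=cv2.INTER_CUBIC))
u,v,z=jigframe(world(f).reshape(-1,3))
m=(abs(u)<24)&(v<-10)&(v>-40)&(z>60)&(z<110)
for zz in range(60,110,4):
    k=m&(z>=zz)&(z<zz+4); print(zz,k.sum(),np.round(np.percentile(v[k],[5,25,50,75]),1) if k.sum() else "")
m=(abs(u)<60)&(v<-19)&(v>-32)&(z>78)&(z<94)
h,e=np.histogram(u[m],np.arange(-40,41,2)); print([(int(a),int(b)) for a,b in zip(e,h)])
k=m&(abs(u)<23);print(np.polyfit(u[k],v[k],1))
E
```

```text
t 10.47 pos [ 0.4798 -0.3065  0.0962] jaw 169.0 tilt x-axis [-0.001  0.    -1.   ] w 0.0498 F [ 0.4  0.2 -1.4] q [-0.23  0.33 -0.41 -0.   -0.84  0.03]
deltas cm [ 4.27 -0.06 -0.22] roll -0.1
60 0 
64 0 
68 0 
72 16 [-25.6 -25.3 -24.4 -23.7]
76 56 [-26.5 -25.4 -24.9 -24.4]
80 62 [-26.3 -25.3 -24.7 -24.2]
84 79 [-25.8 -25.  -24.1 -14.9]
88 72 [-26.3 -25.3 -24.3 -13.9]
92 113 [-26.3 -24.8 -23.  -19.1]
96 2 [-22.1 -19.7 -16.7 -13.7]
100 2 [-10.4 -10.3 -10.2 -10.1]
104 0 
108 0 
[(-40, 0), (-38, 0), (-36, 0), (-34, 0), (-32, 0), (-30, 0), (-28, 6), (-26, 9), (-24, 11), (-22, 10), (-20, 6), (-18, 9), (-16, 12), (-14, 8), (-12, 8), (-10, 12), (-8, 12), (-6, 6), (-4, 10), (-2, 13), (0, 8), (2, 8), (4, 14), (6, 9), (8, 8), (10, 10), (12, 13), (14, 8), (16, 9), (18, 16), (20, 10), (22, 9), (24, 0), (26, 0), (28, 0), (30, 0), (32, 0), (34, 0), (36, 0), (38, 0)]
[ 6.91990581e-03 -2.46694094e+01]
```

View pics/side4.png

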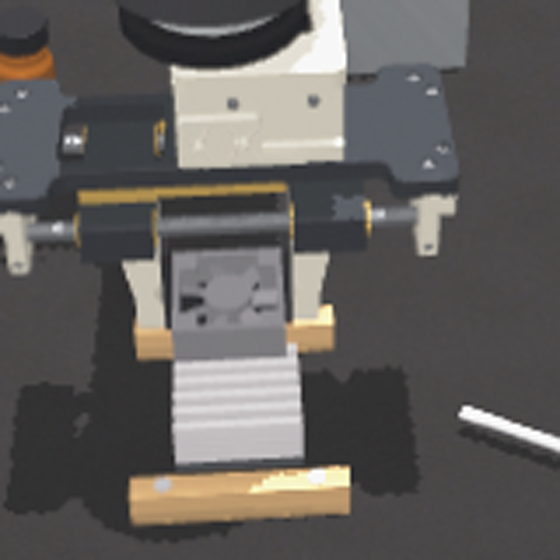

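step_arm --pt "0.5 0 -0.2 0 1" --pt "1.3 0 -0.22 0 1" --pt "2.2 0 -0.22 0 1" --pt "3 0 -0.22 0 1" --pt "3.6 0 -0.22 0 1" --pt "4 0 -0.22 0 1" --pt "4.2 0 -0.22 0 1" --pt "4.32 0 -0.22 0 1" --pt "4.32 0 -0.22 0 1" --pt "4.32 0 -0.22 0 1"

```text
t: 11.35
eef_pos: [0.4827, -0.3072, 0.0536]
ee_rot: [2.924, 1.57, -0.409]
force: [-0.7, -0.1, -0.4]
width: 0.0498
```

```bash
python3 - <<'E'
from held import *
plan(.482,-.3063,.0525,-10.9)
f=grab_frame("side"); np.savez("side5.npz",**f)
cv2.imwrite("pics/side5.png",cv2.resize(f["pixels"][240:370,240:370,::-1],None,fx=4.5,fy=4.5,interpolation=cv2.INTER_CUBIC))
plan(.482,-.3063,.0525,-10.9)
E
```

```text
t 11.35 pos [ 0.4827 -0.3072  0.0536] jaw 169.0 tilt x-axis [ 0. -0. -1.] w 0.0498 F [-0.7 -0.1 -0.4] q [-0.22  0.38 -0.44  0.   -0.74  0.03]
deltas cm [ 0.11 -0.07  0.08] roll -0.1
t 11.4 pos [ 0.4827 -0.3072  0.0537] jaw 169.0 tilt x-axis [ 0.001 -0.    -1.   ] w 0.0496 F [-0.2  0.  -1.2] q [-0.22  0.38 -0.44  0.   -0.74  0.03]
deltas cm [ 0.12 -0.07  0.09] roll -0.1
```

View pics/side5.png

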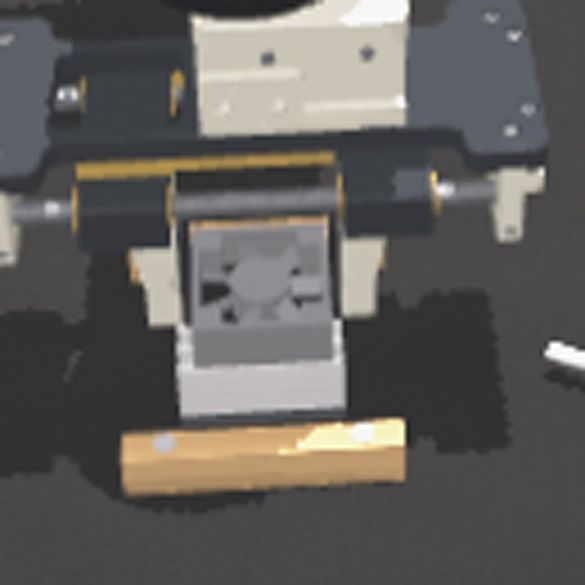

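```bash
python3 - <<'E'
from held import *
f=load("side5.npz");u,v,z=jigframe(world(f).reshape(-1,3))
for a,b in ((5,12),(12,20),(20,26),(33,40),(40,48)):
    k=(abs(u)<23)&(v<-19)&(v>-32)&(z>a)&(z<b); print(a,k.sum(),np.round(np.percentile(v[k],[10,50,90]),1) if k.sum() else "", np.polyfit(u[k],v[k],1) if k.sum()>9 else "")
for a,b in ((20,27),(34,46)):
    k=(abs(u)<45)&(v<-20)&(v>-30)&(z>a)&(z<b); print(u[k].min(),u[k].max())
E
```

```text
5 77 [-26.1 -24.8 -23.8] [-4.69689616e-04 -2.49060795e+01]
12 90 [-26.2 -25.1 -24. ] [-1.88947826e-03 -2.51029562e+01]
20 71 [-26.1 -24.8 -23.7] [ 1.34626585e-02 -2.48104155e+01]
33 87 [-26.2 -25.1 -24. ] [ 3.54251192e-03 -2.51323603e+01]
40 98 [-25.9 -25.1 -23.9] [-7.66945068e-03 -2.50195118e+01]
-30.071511986895292 30.003950842319547
-23.115583487373275 25.438064262766627
```

step_arm --pt "0.05 0 0.05 0 1" --pt "0.1 0 0.05 0 1" --pt "0.1 0 0.05 0 0.7" --pt "0.1 0 0.05 0 0.4" --pt "0.1 0 0.05 0 0.2" --pt "0.1 0 0.05 0 0.2" --pt "-1 0 0.05 0 0.2" --pt "-3 0 0.05 0 0.2" --pt "-6 0 0.05 0 0" --pt "-7 0 0.05 0 0"

```text
t: 12.23
eef_pos: [0.4837, -0.3078, 0.1279]
ee_rot: [2.86, 1.566, -0.473]
force: [-0.4, 0.4, 0.9]
width: 0.0786
```

```bash
python3 - <<'E'
from held import *
plan(.644,.1705,.15,0)
E
```

```text
t 12.23 pos [ 0.4837 -0.3078  0.1279] jaw 169.1 tilt x-axis [ 0.004 -0.002 -1.   ] w 0.0786 F [-0.4  0.4  0.9] q [-0.22  0.29 -0.37  0.   -0.9   0.03]
deltas cm [ -2.25 -50.    -6.67] roll -10.9
```

```bash
python3 - <<'E'
from held import *
f=load("top0.npz");P=world(f).reshape(-1,3)
for nm,x,y,lo,hi,R in (("lens",.644,.171,.006,.04,.045),("blue",.536,.18,.006,.04,.045),("hous",.493,.294,.047,.07,.06)):
    m=(np.hypot(P[:,0]-x,P[:,1]-y)<R)&(P[:,2]>lo)&(P[:,2]<hi); q=P[m]
    print(nm,cv2.minEnclosingCircle((q[:,:2]*1000).astype(np.float32)),"apex",np.round(np.median(q[q[:,2]>np.percentile(q[:,2],90)],0),4))
    e=[((q[:,:2]@[np.cos(a),np.sin(a)]).max()+(q[:,:2]@[np.cos(a),np.sin(a)]).min())/2 for a in (0,np.pi/2)]
    w=[np.ptp(q[:,:2]@[np.cos(a),np.sin(a)]) for a in (0,np.pi/2)]
    print(np.round(e,4),np.round(w,4))
    g=f["pixels"].astype(int)
f=load("side0.npz");P=world(f).reshape(-1,3)
m=(np.hypot(P[:,0]-.493,P[:,1]-.294)<.06)&(P[:,2]>.051)&(P[:,2]<.07); q=P[m]; print("hous side",len(q),cv2.minEnclosingCircle((q[:,:2]*1000).astype(np.float32)),(q.max(0)+q.min(0))/2,np.ptp(q,axis=0))
E
```

```text
lens ((645.6578369140625, 171.4611358642578), 31.299205780029297) apex [0.6449 0.171  0.0281]
[0.6446 0.1712] [0.06   0.0603]
blue ((543.3011474609375, 185.7152862548828), 36.91967010498047) apex [0.538  0.1839 0.0278]
[0.5424 0.1847] [0.0707 0.061 ]
hous ((493.50152587890625, 295.4208068847656), 42.0111083984375) apex [0.4911 0.29   0.0576]
[0.4936 0.2954] [0.0832 0.0835]
hous side 299 ((493.9063415527344, 295.14044189453125), 44.4443473815918) [0.49322443 0.29385366 0.05494449] [0.08232808 0.08584139 0.00754967]
```

step_arm --pt "-1 -1 -0.1 -2 0" --pt "-2.2 -4 -0.5 -6 0" --pt "-2.2 -8 -1 -11 0" --pt "-2.2 -12 -1.6 -16 0" --pt "-2.2 -16 -2.1 -21 0" --pt "-2.2 -20 -2.7 -21 0" --pt "-2.2 -24 -3.2 -21 0" --pt "-2.2 -28 -3.7 -21 0" --pt "-2.2 -32 -4.3 -21 0" --pt "-2.2 -36 -4.8 -21 0"

```text
t: 13.07
eef_pos: [0.5978, 0.0398, 0.1459]
ee_rot: [-2.789, 1.571, 0.529]
force: [1.3, -1.1, -0.4]
width: 0.0876
```

```bash
python3 - <<'E'
from held import *
plan(.644,.171,.12,10)
E
```

```text
t 13.07 pos [0.5978 0.0398 0.1459] jaw -169.9 tilt x-axis [ 0.  0. -1.] w 0.0876 F [ 1.3 -1.1 -0.4] q [ 0.39  0.31 -0.29 -0.   -0.97 -0.22]
deltas cm [  2.59 -12.1   -6.85] roll 0.1
```

step_arm --pt "0 -3 -1.7 0 0" --pt "0 -6 -3.4 0 0" --pt "0 -9 -5.1 0 0" --pt "0 -11 -6.4 0 0" --pt "1 -12 -6.9 0 0" --pt "2.5 -12.1 -6.9 0 0" --pt "2.5 -12.1 -6.9 0 0" --pt "2.5 -12.1 -6.9 0 0" --pt "2.5 -12.1 -6.9 0 0" --pt "2.5 -12.1 -6.9 0 0"

```text
t: 13.9
eef_pos: [0.6449, 0.1679, 0.1214]
ee_rot: [-2.969, 1.57, 0.347]
force: [0.0, 0.0, 1.1]
width: 0.0876
```

```bash
python3 - <<'E'
from held import *
plan(.6448,.1712,.0205,10)
for n in ("side","top"):
    f=grab_frame(n); np.savez(f"{n}6.npz",**f)
    cv2.imwrite(f"pics/{n}6.png",f["pixels"][:,:,::-1])
    u,v,z=jigframe(world(f).reshape(-1,3))
    m=(abs(u)<35)&(abs(v)<35)&(z>40)&(z<56); r=cv2.minAreaRect(np.c_[u,v][m].astype(np.float32)); print(n,"fan",m.sum(),r)
    m=(abs(u)<35)&(abs(v)<35)&(z>20)&(z<32); r=cv2.minAreaRect(np.c_[u,v][m].astype(np.float32)); print(n,"sink",m.sum(),r)
E
```

```text
t 13.9 pos [0.6449 0.1679 0.1214] jaw -170.0 tilt x-axis [ 0.001  0.    -1.   ] w 0.0876 F [0.  0.  1.1] q [ 0.55  0.44 -0.16  0.   -0.97 -0.37]
deltas cm [10.09 -0.33 -0.04] roll -0.0
side fan 707 ((0.7611465454101562, -1.0730342864990234), (53.126800537109375, 49.73048782348633), 89.71039581298828)
side sink 290 ((0.024066925048828125, -0.08600616455078125), (60.14982986450195, 54.41318130493164), 0.07850634306669235)
top fan 368 ((0.6812057495117188, -2.7903785705566406), (51.44099426269531, 50.67940902709961), 0.1749093234539032)
top sink 107 ((0.3804454803466797, -1.5873088836669922), (60.14704132080078, 50.53002166748047), 0.0899273082613945)
```

View pics/side6.png

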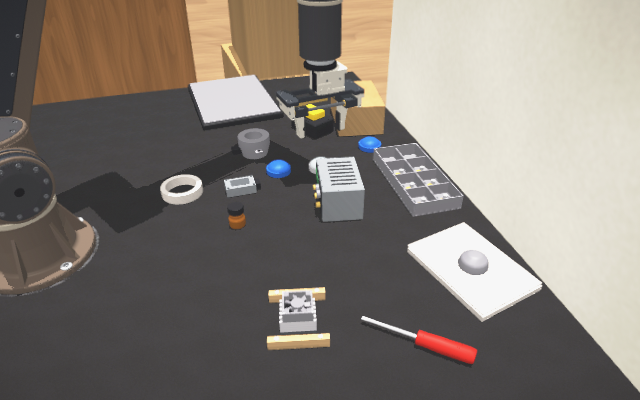

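View pics/top6.png

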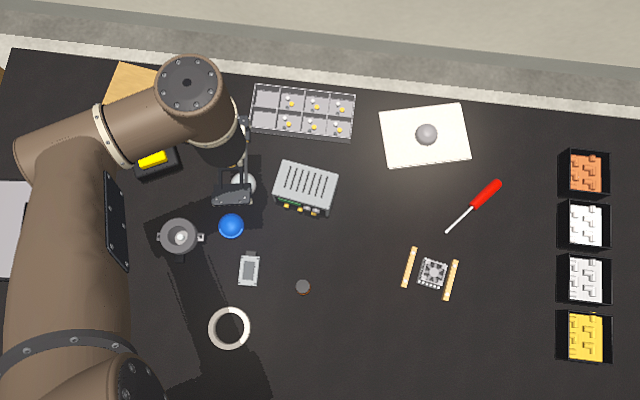

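step_arm --pt "1 -0.33 0 0 0" --pt "3 -0.33 0 0 0" --pt "6 -0.33 0 0 0" --pt "8 -0.33 0 0 0" --pt "9.3 -0.33 0 0 0" --pt "10 -0.33 0 0 0" --pt "10 -0.33 0 0 0" --pt "10 -0.33 0 0 0.2" --pt "10 -0.33 0 0 0.4" --pt "10 -0.33 0 0 1" --squeeze 30

```text
t: 14.83
eef_pos: [0.6448, 0.1721, 0.0217]
ee_rot: [-2.815, 1.569, 0.502]
force: [0.2, -0.1, -0.4]
width: 0.0732
```

step_arm --pt "0 0 0 0 1" --pt "0 0 0 0 1" --pt "0 0 0 0 1" --pt "0 0 0 0 1" --pt "0 0 0 0 1" --pt "-0.5 0 0 0 1" --pt "-2 0 0 0 1" --pt "-5 0 0 0 1" --pt "-8 0 0 0 1" --pt "-8 0 0 0 1"

```text
t: 15.67
eef_pos: [0.647, 0.1728, 0.1066]
ee_rot: [-2.961, 1.563, 0.356]
force: [1.4, 0.5, 0.3]
width: 0.0609
```

```bash
python3 - <<'E'
from held import *
plan(.4935,.295,.115,10)
plan(.4935,.295,.115,-35)
E
```

```text
t 15.67 pos [0.647  0.1728 0.1066] jaw -169.9 tilt x-axis [ 0.008  0.003 -1.   ] w 0.0609 F [1.4 0.5 0.3] q [ 0.55  0.45 -0.18  0.   -0.93 -0.38]
deltas cm [ -0.92 -14.72  12.97] roll 0.1
t 15.67 pos [0.647  0.1728 0.1066] jaw -169.9 tilt x-axis [ 0.008  0.003 -1.   ] w 0.0609 F [1.4 0.5 0.3] q [ 0.55  0.45 -0.18  0.   -0.93 -0.38]
deltas cm [ -0.92 -14.72  12.97] roll 45.1
```

step_arm --pt "-0.5 -1.5 1.3 0 1" --pt "-1 -3.5 3 0 1" --pt "-1.5 -6 5.2 0 1" --pt "-1.5 -8.5 7.4 0 1" --pt "-1.5 -11 9.5 0 1" --pt "-1.5 -13 11.3 0 1" --pt "-1.5 -14.3 12.4 0 1" --pt "-1.5 -14.7 12.75 0 1" --pt "-1.5 -14.7 12.75 0 1" --pt "-1.5 -14.7 12.75 0 1"

```text
t: 16.5
eef_pos: [0.493, 0.2942, 0.1154]
ee_rot: [0.957, 1.571, -2.009]
force: [0.1, -0.2, -1.8]
width: 0.0611
```

```bash
python3 - <<'E'
from held import *
plan(.4935,.295,.078,10)
f=grab_frame("side"); np.savez("side7.npz",**f)
cv2.imwrite("pics/side7.png",cv2.resize(f["pixels"][60:180,180:330,::-1],None,fx=5,fy=5,interpolation=cv2.INTER_CUBIC))
f=grab_frame("top"); np.savez("top7.npz",**f)
cv2.imwrite("pics/top7.png",cv2.resize(f["pixels"][160:300,100:260,::-1],None,fx=4,fy=4,interpolation=cv2.INTER_CUBIC))
plan(.4935,.295,.078,10)
E
```

```text
t 16.5 pos [0.493  0.2942 0.1154] jaw -169.9 tilt x-axis [-0. -0. -1.] w 0.0611 F [ 0.1 -0.2 -1.8] q [ 0.88  0.31 -0.38  0.   -0.88 -0.7 ]
deltas cm [ 3.74 -0.07 -0.06] roll 0.1
t 16.6 pos [0.4935 0.2937 0.1152] jaw -170.0 tilt x-axis [-0. -0. -1.] w 0.061 F [-0.5 -0.5 -1.1] q [ 0.88  0.31 -0.38  0.   -0.88 -0.7 ]
deltas cm [ 3.72 -0.13 -0.02] roll -0.0
```

View pics/side7.png

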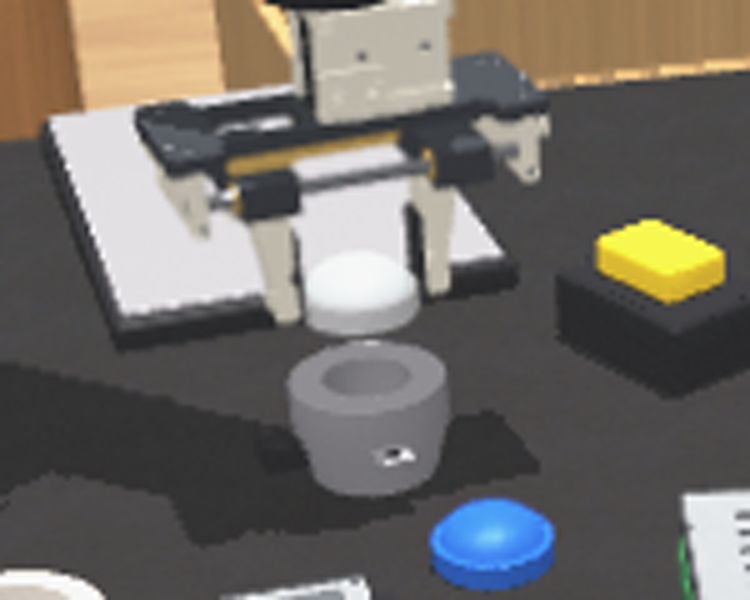

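View pics/top7.png

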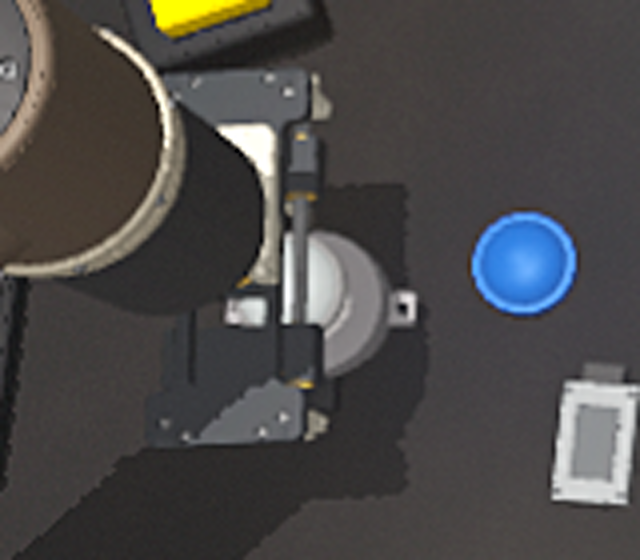

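```bash
python3 - <<'E'
from held import *
from scipy.optimize import least_squares
for n,lo,hi in (("side",.096,.106),("top",.096,.106)):
    P=world(load(f"{n}7.npz")).reshape(-1,3)
    m=(np.hypot(P[:,0]-.4935,P[:,1]-.295)<.045)&(P[:,2]>lo)&(P[:,2]<hi)
    if n=="side": m&=P[:,1]<.285; m&=abs(P[:,0]-.4935)<.024
    else: m&=P[:,1]<.285; m&=abs(P[:,0]-.4935)<.024
    q=P[m,:2]
    if len(q)<8: print(n,len(q)); continue
    r=least_squares(lambda p:np.hypot(q[:,0]-p[0],q[:,1]-p[1])-.031,[.4935,.295],loss="soft_l1",f_scale=.001)
    print(n,len(q),np.round(r.x,4),"rms",np.sqrt(np.mean(r.fun**2)))
    # dome sphere-ish: top highest point
    m=(np.hypot(P[:,0]-.4935,P[:,1]-.295)<.02)&(P[:,2]>.118)&(P[:,2]<.124);print("apex",m.sum(),np.round(np.median(P[m],0),4))
# housing rim from same frames
for n in ("side","top"):
    P=world(load(f"{n}7.npz")).reshape(-1,3)
    m=(np.hypot(P[:,0]-.4935,P[:,1]-.295)<.06)&(P[:,2]>.035)&(P[:,2]<.053)&(P[:,1]<.29);q=P[m,:2]
    h=np.hypot(q[:,0]-.4935,q[:,1]-.295); q=q[h>.037]
    if len(q)<8: continue
    r=least_squares(lambda p:np.hypot(q[:,0]-p[0],q[:,1]-p[1])-p[2],[.4935,.295,.042],loss="soft_l1",f_scale=.001); print("housing",n,len(q),np.round(r.x,4))
E
```

```text
side 69 [0.4937 0.2946] rms 0.002095512687984161
apex 62 [0.4923 0.2894 0.1203]
top 41 [0.4923 0.294 ] rms 0.0017559012308555708
apex 36 [0.4906 0.2888 0.1202]
housing side 189 [0.494  0.2963 0.0417]
housing top 93 [0.4934 0.2952 0.0408]
```

step_arm --pt "0.5 -0.1 -0.04 0 1" --pt "1.2 -0.12 -0.04 0 1" --pt "2 -0.12 -0.04 0 1" --pt "2.7 -0.12 -0.04 0 1" --pt "3.2 -0.12 -0.04 0 1" --pt "3.5 -0.12 -0.04 0 1" --pt "3.7 -0.12 -0.04 0 1" --pt "3.8 -0.12 -0.04 0 1" --pt "3.8 -0.12 -0.04 0 1" --pt "3.8 -0.12 -0.04 0 1"

```text
t: 17.43
eef_pos: [0.4933, 0.2957, 0.0776]
ee_rot: [-2.618, 1.57, 0.698]
force: [-0.1, 0.4, -1.6]
width: 0.061
```

```bash
python3 - <<'E'
from held import *
plan(.4935,.295,.0767,10)
f=grab_frame("side"); np.savez("side8.npz",**f)
cv2.imwrite("pics/side8.png",cv2.resize(f["pixels"][90:180,200:310,::-1],None,fx=6,fy=6,interpolation=cv2.INTER_CUBIC))
plan(.4935,.295,.0767,10)
E
```

```text
t 17.43 pos [0.4933 0.2957 0.0776] jaw -170.0 tilt x-axis [ 0.  0. -1.] w 0.061 F [-0.1  0.4 -1.6] q [ 0.88  0.36 -0.42  0.   -0.8  -0.71]
deltas cm [ 0.09  0.07 -0.01] roll 0.0
t 17.48 pos [0.4933 0.2957 0.0777] jaw -170.0 tilt x-axis [ 0.  0. -1.] w 0.0611 F [ 0.   0.5 -1.5] q [ 0.88  0.36 -0.42  0.   -0.8  -0.71]
deltas cm [ 0.1   0.08 -0.01] roll 0.0
```

View pics/side8.png

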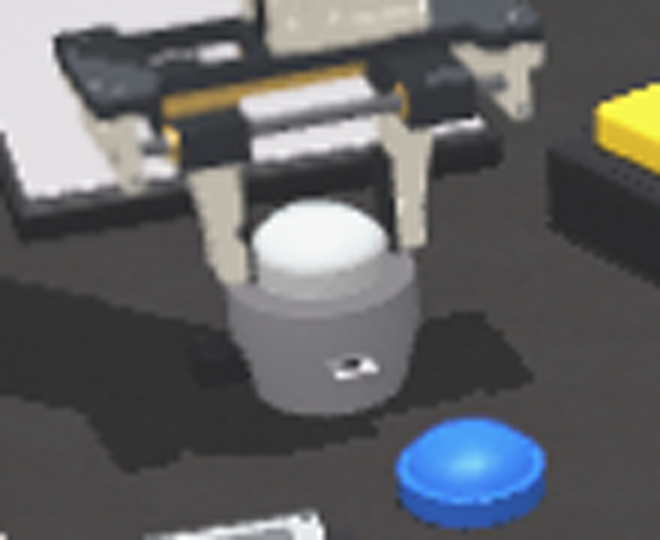

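step_arm --pt "0.05 0 0 0 1" --pt "0.1 0 0 0 1" --pt "0.1 0 0 0 0.7" --pt "0.1 0 0 0 0.4" --pt "0.1 0 0 0 0.1" --pt "0.1 0 0 0 0" --pt "-0.5 0 0 0 0" --pt "-2.5 0 0 0 0" --pt "-5 0 0 0 0" --pt "-5.5 0 0 0 0"

```text
t: 18.32
eef_pos: [0.4949, 0.2969, 0.1367]
ee_rot: [-2.674, 1.565, 0.643]
force: [0.2, 0.5, 1.0]
width: 0.0873
```

```bash
python3 - <<'E'
from held import *
plan(.435,.123,.12,92.5)
f=grab_frame("side"); np.savez("side9.npz",**f)
cv2.imwrite("pics/side9.png",cv2.resize(f["pixels"][90:180,200:310,::-1],None,fx=6,fy=6,interpolation=cv2.INTER_CUBIC))
E
```

```text
t 18.32 pos [0.4949 0.2969 0.1367] jaw -169.9 tilt x-axis [ 0.004  0.003 -1.   ] w 0.0873 F [0.2 0.5 1. ] q [ 0.88  0.29 -0.35  0.   -0.92 -0.71]
deltas cm [ 1.59 16.08  8.94] roll -82.4
```

View pics/side9.png

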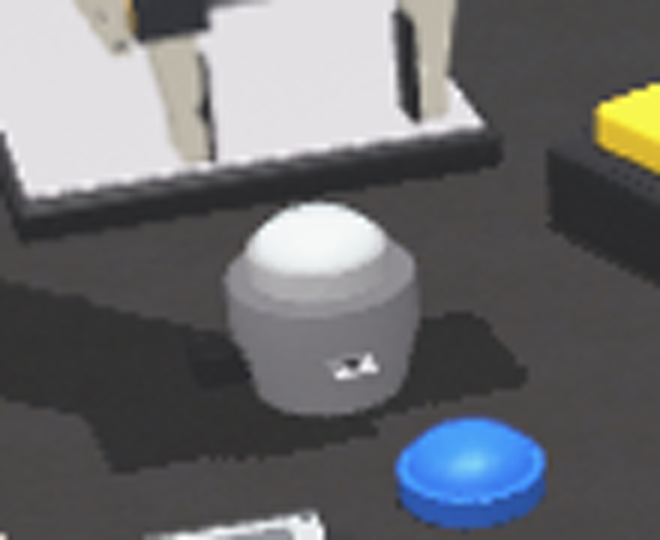

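step_arm --pt "-0.5 0.5 0.3 7 0" --pt "-0.5 2 1.2 14 0" --pt "-0.5 4 2.4 21 0" --pt "-0.5 6.5 3.8 28 0" --pt "-0.5 9 5 35 0" --pt "-0.5 11.5 6.4 42 0" --pt "-0.5 13.5 7.5 49 0" --pt "-0.5 15 8.3 56 0" --pt "-0.5 16 8.9 63 0" --pt "-0.5 16 8.9 70 0"

```text
t: 19.2
eef_pos: [0.4319, 0.1204, 0.1372]
ee_rot: [1.181, 1.57, -3.015]
force: [-0.3, 0.3, 0.0]
width: 0.0874
```

```bash
python3 - <<'E'
from held import *
plan(.435,.123,.10,92.5)
for n in ("top","side"):
    f=grab_frame(n); np.savez(f"{n}10.npz",**f)
    cv2.imwrite(f"pics/{n}10.png",f["pixels"][:,:,::-1])
    P=world(f).reshape(-1,3)
    m=(np.hypot(P[:,0]-.4935,P[:,1]-.295)<.037)&(P[:,2]>.062)&(P[:,2]<.09);q=P[m]
    if len(q)>20:
        print(n,"lens",len(q),cv2.minEnclosingCircle((q[:,:2]*1000).astype(np.float32)),(q.max(0)+q.min(0))/2,np.ptp(q,axis=0),q[:,2].max())
    m=(np.hypot(P[:,0]-.4935,P[:,1]-.295)<.05)&(P[:,2]>.046)&(P[:,2]<.058);q=P[m]
    if len(q)>20: print(n,"hous",cv2.minEnclosingCircle((q[:,:2]*1000).astype(np.float32)),(q.max(0)+q.min(0))/2,np.ptp(q,axis=0))
E
```

```text
t 19.2 pos [0.4319 0.1204 0.1372] jaw 119.6 tilt x-axis [-0.001 -0.    -1.   ] w 0.0874 F [-0.3  0.3  0. ] q [ 0.71  0.09 -0.62 -0.   -0.87 -1.77]
deltas cm [ 3.72 -0.4   0.07] roll 27.1
side lens 55 ((509.49456787109375, 274.885498046875), 19.960229873657227) [0.50836485 0.27488552 0.06819791] [0.03026528 0.0284482  0.01227518] 0.07433549684059149
side hous ((493.76544189453125, 294.1697998046875), 42.242549896240234) [0.49390884 0.28161769 0.05200413] [0.08411889 0.05936709 0.01119941]
```

View pics/top10.png

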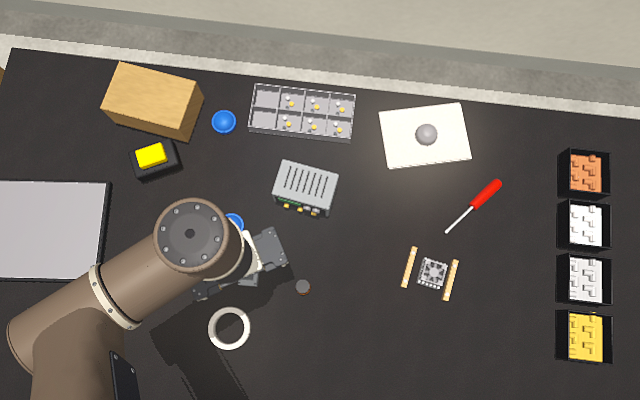

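step_arm --pt "0 -0.4 0.07 7 0" --pt "0.5 -0.4 0.07 14 0" --pt "1.5 -0.4 0.07 21 0" --pt "2.5 -0.4 0.07 27.1 0" --pt "3.5 -0.4 0.07 27.1 0" --pt "3.7 -0.4 0.07 27.1 0" --pt "3.7 -0.4 0.07 27.1 0" --pt "3.7 -0.4 0.07 27.1 0" --pt "3.7 -0.4 0.07 27.1 0" --pt "3.7 -0.4 0.07 27.1 0"

```text
t: 20.13
eef_pos: [0.4368, 0.1254, 0.1009]
ee_rot: [-0.988, 1.57, 0.635]
force: [-0.3, 0.1, 0.2]
width: 0.0876
```

```bash
python3 - <<'E'
from held import *
plan(.435,.1227,.0205,92.5)
f=grab_frame("side"); np.savez("side11.npz",**f)
cv2.imwrite("pics/side11.png",cv2.resize(f["pixels"][90:250,170:350,::-1],None,fx=4,fy=3.6,interpolation=cv2.INTER_CUBIC))
E
```

```text
t 20.13 pos [0.4368 0.1254 0.1009] jaw 93.0 tilt x-axis [ 0.001  0.001 -1.   ] w 0.0876 F [-0.3  0.1  0.2] q [ 0.72  0.15 -0.65  0.   -0.77 -2.23]
deltas cm [ 8.04  0.2  -0.26] roll 0.5
```

View pics/side11.png

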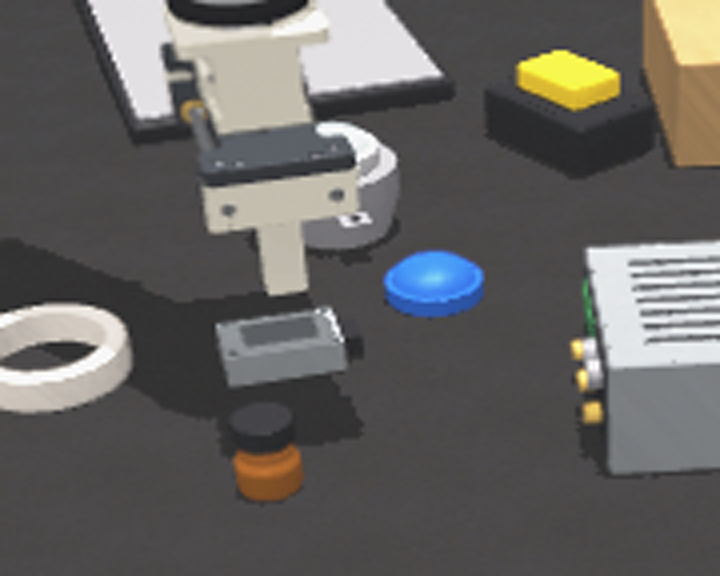

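step_arm --pt "1 0.2 -0.26 0.5 0" --pt "3 0.2 -0.26 0.5 0" --pt "5 0.2 -0.26 0.5 0" --pt "6.5 0.2 -0.26 0.5 0" --pt "7.5 0.2 -0.26 0.5 0" --pt "8 0.2 -0.26 0.5 0" --pt "8 0.2 -0.26 0.5 0" --pt "8 0.2 -0.26 0.5 0.4" --pt "8 0.2 -0.26 0.5 0.8" --pt "8 0.2 -0.26 0.5 1" --squeeze 45

```text
t: 21.02
eef_pos: [0.4351, 0.1228, 0.0211]
ee_rot: [-0.945, 1.569, 0.669]
force: [0.3, -1.1, -0.3]
width: 0.073
```

step_arm --pt "0 0 0 0 1" --pt "0 0 0 0 1" --pt "0 0 0 0 1" --pt "0 0 0 0 1" --pt "0 0 0 0 1" --pt "0 0 0 0 1" --pt "-0.5 0 0 0 1" --pt "-1.5 0 0 0 1" --pt "-3 0 0 0 1" --pt "-4 0 0 0 1"

```text
t: 21.85
eef_pos: [0.4344, 0.1222, 0.0612]
ee_rot: [2.328, 1.57, -2.343]
force: [0.0, 0.1, -1.6]
width: 0.0438
```

```bash
python3 - <<'E'
from held import *
a=np.radians(-8.9); o=np.array([.646,.0135]); ex=np.array([np.cos(a),np.sin(a)])
t=o-.165*ex; print(t)
plan(t[0],t[1],.07,171.1)
E
```

```text
[0.48298662 0.03902721]
t 21.85 pos [0.4344 0.1222 0.0612] jaw 92.4 tilt x-axis [-0. -0. -1.] w 0.0438 F [ 0.   0.1 -1.6] q [ 0.71  0.21 -0.7   0.   -0.66 -2.24]
deltas cm [-0.88 -4.5  -8.52] roll -78.7
```

step_arm --pt "-1 -0.2 -0.4 -5 1" --pt "-2 -0.7 -1.2 -11 1" --pt "-2.5 -1.3 -2.4 -18 1" --pt "-2.5 -2 -3.8 -25 1" --pt "-2.5 -2.8 -5.2 -32 1" --pt "-2.5 -3.5 -6.6 -39 1" --pt "-2.5 -4.2 -7.8 -46 1" --pt "-2.5 -4.5 -8.4 -53 1" --pt "-2.5 -4.5 -8.5 -60 1" --pt "-2.5 -4.5 -8.5 -67 1"

```text
t: 22.68
eef_pos: [0.4828, 0.0386, 0.0853]
ee_rot: [0.689, 1.57, -2.808]
force: [-1.1, -0.0, -2.2]
width: 0.0437
```

```bash
python3 - <<'E'
from held import *
plan(.483,.039,.07,171.1)
E
```

```text
t 22.68 pos [0.4828 0.0386 0.0853] jaw 159.7 tilt x-axis [-0.001 -0.    -1.   ] w 0.0437 F [-1.1 -0.  -2.2] q [ 0.49  0.22 -0.61 -0.   -0.75 -0.84]
deltas cm [ 1.53 -0.05 -0.  ] roll -11.4
```

step_arm --pt "0 0 0 -6 1" --pt "0.5 0 0 -11.4 1" --pt "1 0 0 -11.4 1" --pt "1.5 0 0 -11.4 1" --pt "2 0 0 -11.4 1" --pt "2 0 0 -11.4 1" --pt "2 0 0 -11.4 1" --pt "2 0 0 -11.4 1" --pt "2 0 0 -11.4 1" --pt "2 0 0 -11.4 1"

```text
t: 23.52
eef_pos: [0.4832, 0.0394, 0.0656]
ee_rot: [-2.549, 1.57, 0.432]
force: [-1.4, -0.1, -1.4]
width: 0.044
```

```bash
python3 - <<'E'
from held import *
plan(.483,.039,.0215,171.1)
for n in ("side","top"):
    f=grab_frame(n); np.savez(f"{n}12.npz",**f)
    im=f["pixels"][:,:,::-1]
    im=im[120:280,170:390] if n=="side" else im[150:310,150:370]
    cv2.imwrite(f"pics/{n}12.png",cv2.resize(im,None,fx=3.5,fy=3.5,interpolation=cv2.INTER_CUBIC))
E
```

```text
t 23.52 pos [0.4832 0.0394 0.0656] jaw 170.8 tilt x-axis [ 0.  0. -1.] w 0.044 F [-1.4 -0.1 -1.4] q [ 0.49  0.25 -0.63  0.   -0.7  -0.65]
deltas cm [4.41 0.05 0.02] roll -0.3
```

View pics/side12.png

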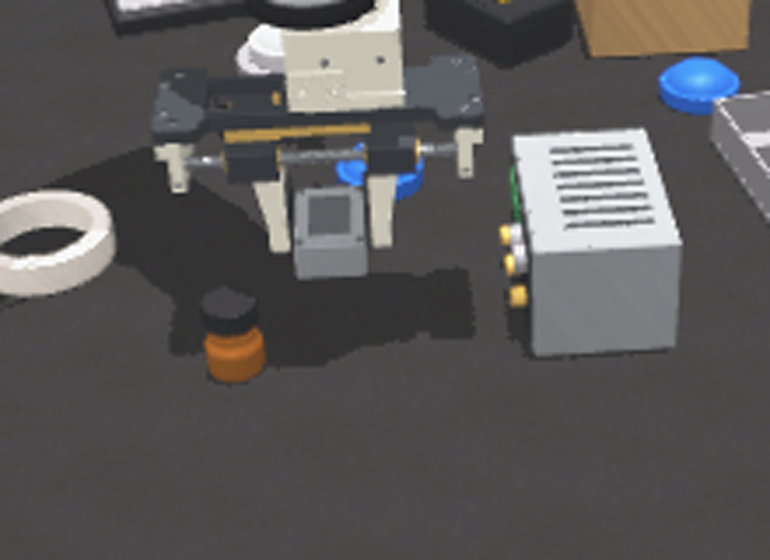

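View pics/top12.png

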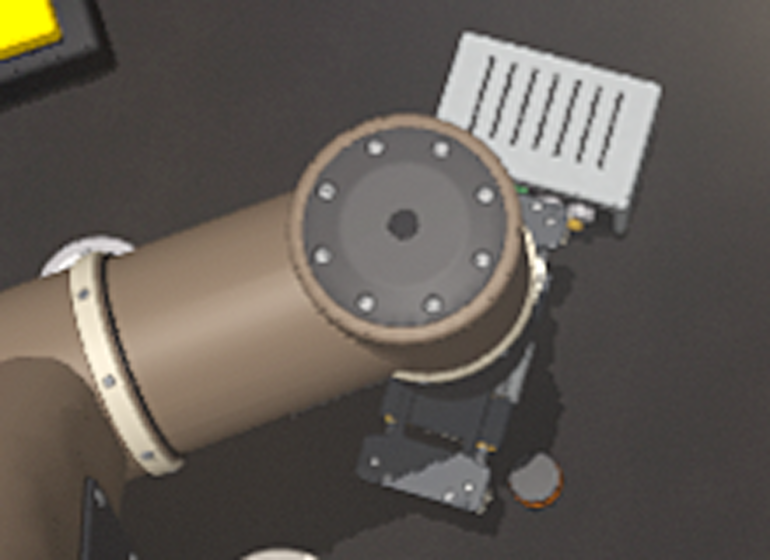

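```bash
python3 - <<'E'
from held import *
P=world(load("side12.npz")).reshape(-1,3)
u,v,z=jigframe(P,(.646,.0135),-8.9)
m=(abs(u+165)<19)&(v<-25)&(v>-50)&(z>46)&(z<66);print(m.sum(),np.round(np.percentile(v[m],[5,25,50,75,95]),1),np.polyfit(u[m],v[m],1))
m=(abs(u+165)<35)&(v<-30)&(v>-40)&(z>50)&(z<62);print(u[m].min(),u[m].max())
# supply checks from same frame
m=(abs(u)<40)&(z>10)&(z<70)&(v<-60)&(v>-80);print("supply -y face",np.median(v[m]),np.polyfit(u[m],v[m],1))
m=(abs(u)<60)&(abs(v)<80)&(z>76)&(z<84);print(np.percentile(u[m],[.5,99.5]),np.percentile(v[m],[.5,99.5]))
P=world(load("top6.npz")).reshape(-1,3);u,v,z=jigframe(P,(.646,.0135),-8.9)
m=(abs(u)<60)&(abs(v)<80)&(z>76)&(z<84);print(np.percentile(u[m],[.5,99.5]),np.percentile(v[m],[.5,99.5]),cv2.minAreaRect(np.c_[u,v][m].astype(np.float32)))
E
```

```text
140 [-36.2 -34.7 -33.8 -32.6 -31. ] [-6.20760846e-04 -3.37526797e+01]
-186.2587759311378 -142.95829969395132
supply -y face -69.02522868354511 [ 8.80213064e-04 -6.90881998e+01]
[-42.90562462  45.81919883] [-69.7903057   68.36078597]
[-43.74608607  44.38144751] [-68.40766789  69.21625025] ((-0.047397613525390625, 0.29961395263671875), (91.81714630126953, 139.6811981201172), 0.5933072566986084)
```

step_arm --pt "0.5 0 0 0 1" --pt "1.5 0 0 0 1" --pt "2.5 0 0 0 1" --pt "3.3 0 0 0 1" --pt "3.9 0 0 0 1" --pt "4.2 0 0 0 1" --pt "4.4 0 0 0 1" --pt "4.42 0 0 0 1" --pt "4.42 0 0 0 1" --pt "4.42 0 0 0 0.7"

```text
t: 24.45
eef_pos: [0.4834, 0.0395, 0.0215]
ee_rot: [-2.597, 1.57, 0.384]
force: [-0.3, -0.1, -2.6]
width: 0.0438
```

step_arm --pt "0 0 0 0 0.5" --pt "0 0 0 0 0.3" --pt "0 0 0 0 0.2" --pt "0 0 0 0 0.2" --pt "-1 0 0 0 0.2" --pt "-4 0 0 0 0.2" --pt "-7 0 0 0 0.2" --pt "-9 0 0 0 0.2" --pt "-10 0 0 0 0.2" --pt "-10 0 0 0 0.2"

```text
t: 25.28
eef_pos: [0.4847, 0.04, 0.124]
ee_rot: [-2.586, 1.565, 0.396]
force: [0.6, -0.1, 0.5]
width: 0.0701
```

```bash
python3 - <<'E'
from held import *
a=np.radians(-8.9); o=np.array([.646,.0135]); ex=np.array([np.cos(a),np.sin(a)])
t=o-.213*ex; print(t)
plan(t[0],t[1],.12,81.1)
f=grab_frame("side"); np.savez("side13.npz",**f)
u,v,z=jigframe(world(f).reshape(-1,3),(.646,.0135),-8.9)
m=(abs(u+165)<50)&(abs(v)<60)&(z>16)&(z<30);print(cv2.minAreaRect(np.c_[u,v][m].astype(np.float32)))
m=(abs(u+165)<19)&(v<-25)&(v>-50)&(z>3)&(z<20);print(np.median(v[m]),np.polyfit(u[m],v[m],1))
cv2.imwrite("pics/side13.png",cv2.resize(f["pixels"][120:280,170:390,::-1],None,fx=3.5,fy=3.5,interpolation=cv2.INTER_CUBIC))
E
```

```text
[0.43556455 0.04645331]
t 25.28 pos [0.4847 0.04   0.124 ] jaw 170.8 tilt x-axis [ 0.005  0.002 -1.   ] w 0.0701 F [ 0.6 -0.1  0.5] q [ 0.49  0.16 -0.56  0.   -0.84 -0.65]
deltas cm [0.38 0.15 4.96] roll 89.7
((-167.26856994628906, -12.246780395507812), (117.06326293945312, 59.392784118652344), 73.15452575683594)
-33.659607603820284 [-1.33760041e-02 -3.58689185e+01]
```

View pics/side13.png

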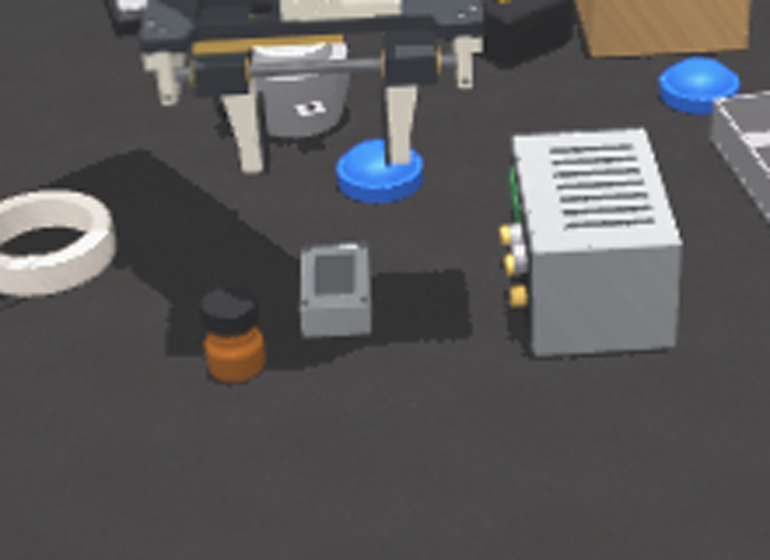

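step_arm --pt "0 0 0.5 -7 0.3" --pt "0 0.1 1 -14 0.5" --pt "0 0.1 1.8 -21 0.7" --pt "0 0.1 2.6 -28 0.7" --pt "0 0.1 3.4 -35 0.7" --pt "0 0.1 4.2 -42 0.7" --pt "0 0.1 4.5 -49 0.7" --pt "0 0.1 4.5 -56 0.7" --pt "0 0.1 4.5 -63 0.7" --pt "0 0.1 4.5 -70 0.7"

```text
t: 26.17
eef_pos: [0.4378, 0.0453, 0.1201]
ee_rot: [-0.636, 1.569, -2.71]
force: [-0.2, 1.1, 0.4]
width: 0.0263
```

step_arm --pt "0 0 0 -7 0.7" --pt "0 0 0 -14 0.7" --pt "0 0 0 -20.3 0.7" --pt "0 0 0 -20.3 0.7" --pt "0 0 0 -20.3 0.7" --pt "0 0 0 -20.3 0.7" --pt "0 0 0 -20.3 0.7" --pt "0 0 0 -20.3 0.7" --pt "0 0 0 -20.3 0.7" --pt "0 0 0 -20.3 0.7"

```text
t: 27.0
eef_pos: [0.4385, 0.0456, 0.1211]
ee_rot: [2.474, 1.571, 0.748]
force: [0.5, 0.2, -0.5]
width: 0.0265
```

```bash
python3 - <<'E'
from held import *
a=np.radians(-8.9); o=np.array([.646,.0135]); ex=np.array([np.cos(a),np.sin(a)])
t=o-.209*ex; print(t)
plan(t[0],t[1],.024,261.1)
for n in ("side","top"):
    f=grab_frame(n); np.savez(f"{n}14.npz",**f)
    im=f["pixels"][:,:,::-1]
    im=im[120:280,170:390] if n=="side" else im[150:310,150:370]
    cv2.imwrite(f"pics/{n}14.png",cv2.resize(im,None,fx=3.5,fy=3.5,interpolation=cv2.INTER_CUBIC))
E
```

```text
[0.43951639 0.04583447]
t 27.0 pos [0.4385 0.0456 0.1211] jaw -98.9 tilt x-axis [ 0.  0. -1.] w 0.0265 F [ 0.5  0.2 -0.5] q [ 0.55  0.1  -0.65 -0.   -0.82  0.86]
deltas cm [ 9.71  0.09 -0.04] roll -0.0
```

View pics/side14.png

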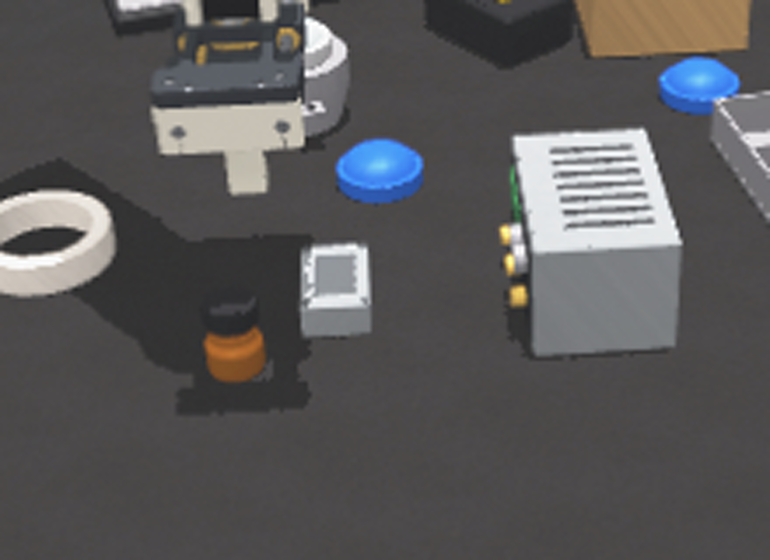

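View pics/top14.png

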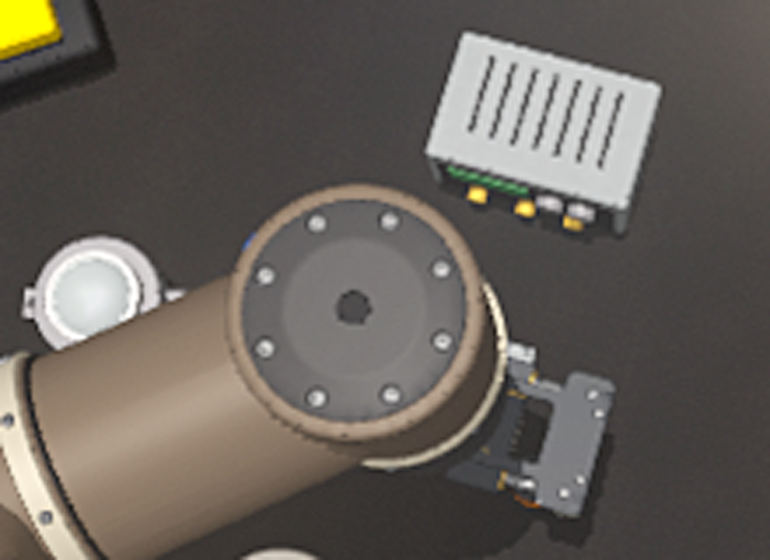

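step_arm --pt "1 0 0 0 0.7" --pt "3.5 0 0 0 0.7" --pt "6 0 0 0 0.7" --pt "7.5 0 0 0 0.7" --pt "8.5 0 0 0 0.7" --pt "9.2 0 0 0 0.7" --pt "9.5 0 0 0 0.7" --pt "9.5 0 0 0 0.7" --pt "9.5 0 0 0 0.7" --pt "9.5 0 0 0 0.7"

```text
t: 27.93
eef_pos: [0.439, 0.0458, 0.0268]
ee_rot: [2.214, 1.57, 0.488]
force: [1.2, -0.3, -0.1]
width: 0.0262
```

```bash
python3 - <<'E'
from held import *
plan(.43951,.04583,.026,261.1)
f=grab_frame("side"); np.savez("side15.npz",**f)
u,v,z=jigframe(world(f).reshape(-1,3),(.646,.0135),-8.9)
m=(abs(u+165)<40)&(abs(v)<50)&(z>14)&(z<28)&(v<60);k=m&(u>-190)
print(cv2.minAreaRect(np.c_[u,v][k].astype(np.float32)))
for a,b in((-30,-10),(-10,10),(10,30)):
    k=(v>a)&(v<b)&(z>18)&(z<27)&(abs(u+165)<30); print(a,np.round([u[k].min(),u[k].max()],1))
im=f["pixels"][120:280,170:390,::-1]
cv2.imwrite("pics/side15.png",cv2.resize(im,None,fx=3.5,fy=3.5,interpolation=cv2.INTER_CUBIC))
E
```

```text
t 27.93 pos [0.439  0.0458 0.0268] jaw -98.9 tilt x-axis [ 0.001  0.001 -1.   ] w 0.0262 F [ 1.2 -0.3 -0.1] q [ 0.55  0.25 -0.76  0.   -0.56  0.86]
deltas cm [ 0.08  0.05 -0.01] roll 0.0
((-163.12258911132812, 4.746097564697266), (86.4534912109375, 41.98256301879883), 88.74848175048828)
-30 [-184.6 -142.6]
-10 [-173.7 -142.1]
10 [-176. -142.]
```

View pics/side15.png

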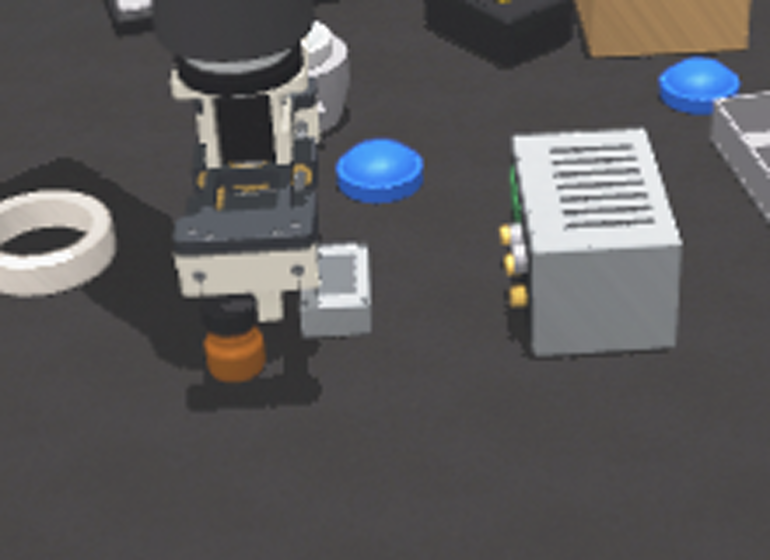

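step_arm --pt "0 0.5 0 0 0.7" --pt "0 1 0 0 0.7" --pt "0 1.6 0 0 0.7" --pt "0 2.2 0 0 0.7" --pt "0 2.8 0 0 0.7" --pt "0 3.4 0 0 0.7" --pt "0 4 0 0 0.7" --pt "0 4.6 0 0 0.7" --pt "0 5.1 0 0 0.7" --pt "0 5.3 0 0 0.7"

```text
t: 28.82
eef_pos: [0.4919, 0.0374, 0.0261]
ee_rot: [1.821, 1.57, 0.095]
force: [-2.1, 0.6, 2.1]
width: 0.0262
```

```bash
cat > bx.py <<'E'
from held import *
import sys
plan(.53,.03,.026,261.1)
f=grab_frame("side"); np.savez(f"side{sys.argv[1]}.npz",**f)
P=world(f).reshape(-1,3)
u,v,z=jigframe(P,(.646,.0135),-8.9)
for a,b in((-33,-20),(-20,-10),(-10,0),(0,10),(10,20),(20,33)):
    k=(v>a)&(v<b)&(z>17)&(z<27)&(u>-190)&(u<-70); print(a,np.round([u[k].min(),u[k].max()],1) if k.any() else "")
s=get_state()["eef_pos"]; print("tcp u,v",jigframe(s[None],(.646,.0135),-8.9)[:2])
k=(v<-20)&(v>-45)&(z>4)&(z<19)&(u>-180)&(u<-80); print("end face v",k.sum(),np.median(v[k]),np.polyfit(u[k],v[k],1))
im=f["pixels"][120:280,170:390,::-1]
cv2.imwrite(f"pics/side{sys.argv[1]}.png",cv2.resize(im,None,fx=3.5,fy=3.5,interpolation=cv2.INTER_CUBIC))
E
python3 bx.py 16
```

```text
t 28.82 pos [0.4919 0.0374 0.0261] jaw -98.9 tilt x-axis [ 0.  0. -1.] w 0.0262 F [-2.1  0.6  2.1] q [ 0.48  0.32 -0.64  0.   -0.6   0.94]
deltas cm [0.01 3.88 0.14] roll 0.0
-33 [-165.1 -100.9]
-20 [-142.6 -100.2]
-10 [-113.4 -101.9]
0 [-115.2 -101.5]
10 [-114.8 -101.1]
20 [-114.3 -100.4]
tcp u,v (array([-155.94426229]), array([-0.25336862]))
end face v 149 -32.66114196182969 [ -0.09697222 -44.82567942]
```

View pics/side16.png

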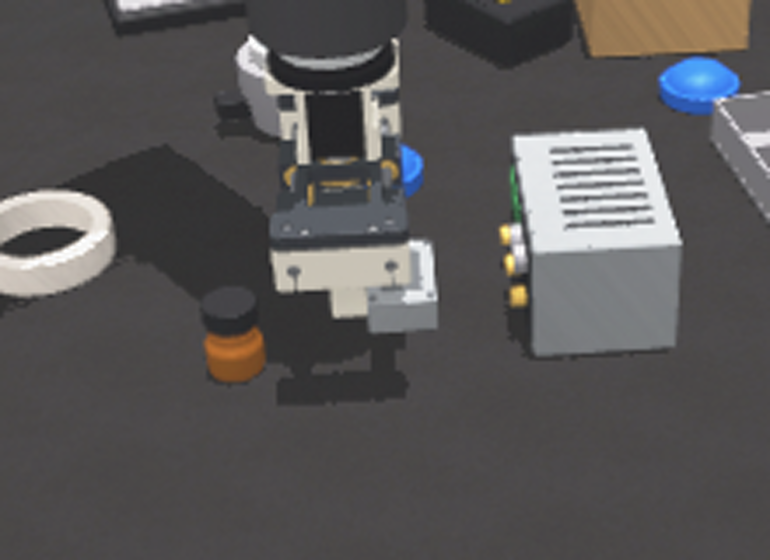

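step_arm --pt "0 0.3 0 0 0.7" --pt "0 0.7 0 0 0.7" --pt "0 1.0 0 0 0.7" --pt "0 1.25 0 0 0.7" --pt "0 1.4 0 0 0.7" --pt "0 1.5 0 0 0.7" --pt "0 1.58 0 0 0.7" --pt "0 1.6 0 0 0.7" --pt "0 1.6 0 0 0.7" --pt "0 1.6 0 0 0.7"

```text
t: 29.7
eef_pos: [0.5067, 0.0349, 0.0262]
ee_rot: [1.334, 1.571, -0.392]
force: [-0.4, -0.6, -0.3]
width: 0.0263
```

```bash
python3 bx.py 17
```

```text
t 29.7 pos [0.5067 0.0349 0.0262] jaw -98.9 tilt x-axis [ 0. -0. -1.] w 0.0263 F [-0.4 -0.6 -0.3] q [ 0.46  0.34 -0.61  0.   -0.62  0.96]
deltas cm [0.02 2.38 0.12] roll 0.0
-33 [-149.8  -85.4]
-20 [-127.2  -85.2]
-10 [-111.2  -86.2]
0 [-97.2 -85.7]
10 [-96.6 -85.4]
20 [-96.2 -86.3]
tcp u,v (array([-140.93964581]), array([-0.42715776]))
end face v 139 -33.08059687247351 [ -0.08094207 -41.85318839]
```

View pics/side17.png

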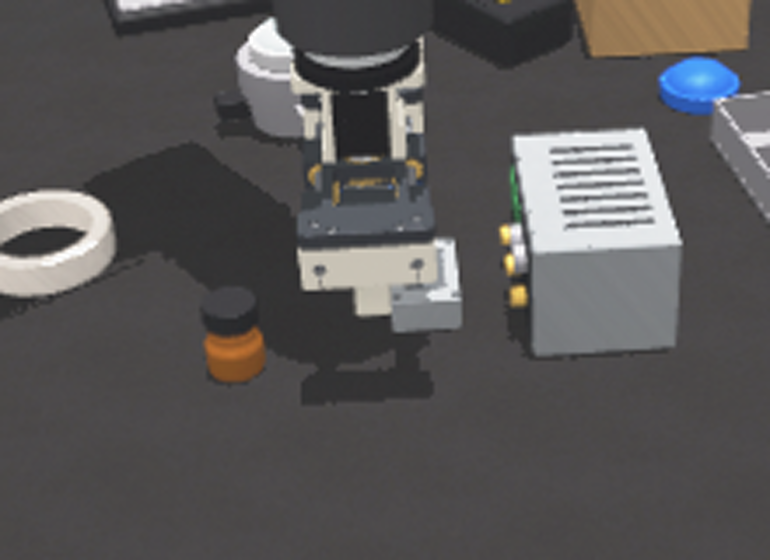

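step_arm --pt "0 -0.5 0 0 0.7" --pt "0 -1.5 0 0 0.7" --pt "0 -2 0 0 0.7" --pt "-2 -2 0 0 0.7" --pt "-5 -2 0 0 0.7" --pt "-9 -2 0 0 0.7" --pt "-13 -2 0 0 0.7" --pt "-15 -2 1 0 0.7" --pt "-15 -3 4 0 0.7" --pt "-15 -3 8 0 0.7"

```text
t: 30.58
eef_pos: [0.4643, -0.0384, 0.178]
ee_rot: [2.141, 1.566, 0.419]
force: [1.1, -0.1, -0.6]
width: 0.0258
```

```bash
python3 - <<'E'
from held import *
plan(.43,-.43,.24,261.1)
E
```

```text
t 30.58 pos [ 0.4643 -0.0384  0.178 ] jaw -98.7 tilt x-axis [ 0.004  0.002 -1.   ] w 0.0258 F [ 1.1 -0.1 -0.6] q [ 0.34  0.07 -0.53 -0.   -0.97  1.08]
deltas cm [-6.29  2.56 39.21] roll 0.2
```

step_arm --pt "-1 0 4 0 0.7" --pt "-2 0 8 0 0.7" --pt "-3 0 12 0 0.7" --pt "-4 0 16 0 0.7" --pt "-5 -2 20 0 0.7" --pt "-6 -4 23.5 0 0.7" --pt "-6 -6 27 0 0.7" --pt "-6 -8 30.5 0 0.7" --pt "-6 -9 34 0 0.7" --pt "-6 -10 37 0 0.7"

```text
t: 31.42
eef_pos: [0.3068, -0.3907, 0.2365]
ee_rot: [1.218, 1.57, -0.508]
force: [0.6, -1.3, -0.0]
width: 0.0263
```

step_arm --pt "0 -1 4 0 0.7" --pt "0 -2 8 0 0.7" --pt "0 -3 12 0 0.7" --pt "0 -4 15 0 0.7" --pt "0 -5 18 0 0.7" --pt "0 -5 18 0 0.7" --pt "0 -5 18 0 0.7" --pt "0 -5 18 0 0.7" --pt "0 -5 18 0 0.7" --pt "0 -5 18 0 0.7"

```text
t: 32.25
eef_pos: [0.2322, -0.5588, 0.2366]
ee_rot: [1.0, 1.57, -0.724]
force: [0.6, 0.7, 0.1]
width: 0.0262
```

```bash
cat > chk.py <<'E'
from held import *
from scipy.optimize import least_squares
import sys
T=sys.argv[1]
for n in ("top","side"):
    f=grab_frame(n); np.savez(f"{n}{T}.npz",**f); cv2.imwrite(f"pics/{n}{T}.png",f["pixels"][:,:,::-1])
    P=world(f).reshape(-1,3)
    R=lambda u,v,m:cv2.minAreaRect(np.c_[u,v][m].astype(np.float32))
    u,v,z=jigframe(P)
    print(n,"fan",R(u,v,(abs(u)<38)&(abs(v)<38)&(z>40)&(z<58)),"\n sink",R(u,v,(abs(u)<38)&(abs(v)<38)&(z>18)&(z<32)))
    for s in(-1,1): print(" bar",R(u,v,(abs(u)<60)&(abs(v-s*51)<12)&(z>14)&(z<28)))
    u,v,z=jigframe(P,(.646,.0135),-8.9)
    m=(u<-78)&(u>-140)&(abs(v)<60)&(z>15)&(z<30); print(" driver",R(u,v,m)); m&=abs(v)<34; print(" case u range",np.percentile(u[m],[1,99]))
    print(" supply",R(u,v,(abs(u)<60)&(abs(v)<85)&(z>74)&(z<88)))
    h=np.hypot(P[:,0]-.4935,P[:,1]-.295)
    q=P[(h<.04)&(P[:,2]>.060)&(P[:,2]<.09)]; print(" lens",len(q),cv2.minEnclosingCircle((q[:,:2]*1000).astype(np.float32)),"apex",np.median(q[q[:,2]>q[:,2].max()-.002],0))
    q=P[(h<.05)&(P[:,2]>.046)&(P[:,2]<.058)]; print(" hous",len(q),cv2.minEnclosingCircle((q[:,:2]*1000).astype(np.float32)))
print(get_state()["t"],get_state()["eef_pos"])
E
python3 chk.py 18
```

```text
top fan ((0.6582984924316406, -2.636716842651367), (50.77216339111328, 50.71403503417969), 0.16684094071388245) 
 sink ((0.03784370422363281, -2.194232940673828), (60.08851623535156, 50.211910247802734), 0.3667200207710266)
 bar ((-0.3534202575683594, -50.99512481689453), (13.305270195007324, 99.57257080078125), 89.73242950439453)
 bar ((-0.2997322082519531, 50.53493118286133), (12.905292510986328, 99.76335906982422), 89.98213958740234)
 driver ((-108.18374633789062, 6.657920837402344), (44.65016555786133, 81.8378677368164), 0.6166877746582031)
 case u range [-130.09075819  -86.60806669]
 supply ((0.07382965087890625, 0.755584716796875), (140.4105682373047, 92.45243072509766), 89.80082702636719)
 lens 572 ((492.9815673828125, 293.9035339355469), 31.178081512451172) apex [0.48854909 0.29179206 0.08460826]
 hous 419 ((493.25238037109375, 295.5315246582031), 42.273338317871094)
side fan ((0.7983322143554688, -1.066314697265625), (52.84151840209961, 49.75332260131836), 89.61113739013672) 
 sink ((0.04944038391113281, -0.4083232879638672), (53.22445297241211, 60.342098236083984), 89.90228271484375)
 bar ((0.04846954345703125, -49.43248748779297), (99.14878845214844, 15.195979118347168), 0.4052075445652008)
 bar ((-0.2647552490234375, 52.25917053222656), (14.901628494262695, 100.46272277832031), 89.07303619384766)
 driver ((-107.21699523925781, 6.346500396728516), (43.744930267333984, 89.73829650878906), 0.4358288049697876)
 case u range [-128.58288861  -85.69628121]
 supply ((1.4842681884765625, -0.31571197509765625), (143.17697143554688, 90.05834197998047), 89.88032531738281)
 lens 275 ((491.87835693359375, 291.7610168457031), 32.10392379760742) apex [0.49362527 0.29357139 0.0826871 ]
 hous 224 ((495.33306884765625, 293.2111511230469), 44.436832427978516)
32.35 [ 0.23221092 -0.55900921  0.23663784]
```

View pics/top18.png

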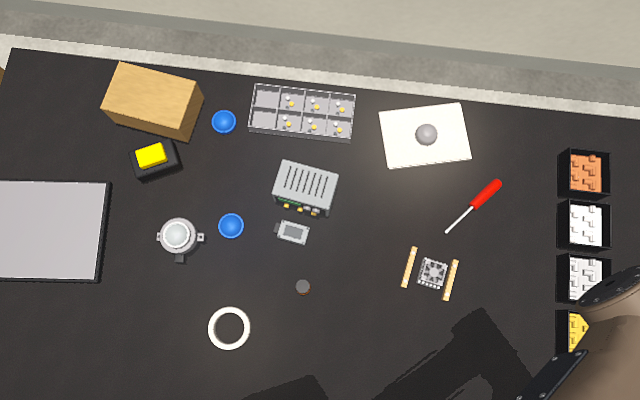

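View pics/side18.png

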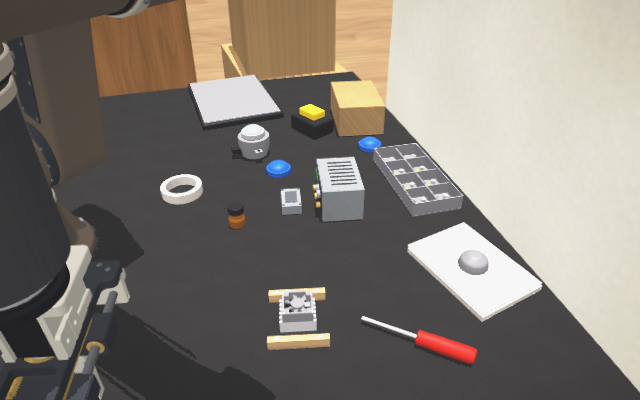

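```bash
python3 - <<'E'
from held import *
for n,J,S in (("side",(225,200,250,232),(358,310,482,366)),("top",(292,277,313,297),(440,175,505,238))):
    a=load(f"{n}0.npz")["pixels"].astype(np.float32);b=load(f"{n}18.npz")["pixels"].astype(np.float32)
    for nm,(l,t,r,d) in(("jar",J),("screw",S)):
        A=cv2.cvtColor(a[t:d,l:r],7);B=cv2.cvtColor(b[t:d,l:r],7); print(n,nm,cv2.phaseCorrelate(A,B))
job_done()
E
```

```text
side jar ((0.4396552853960234, 0.0931651071651931), 1.0021549668908118)
side screw ((0.5032388224180622, -0.00892849891723202), 1.0051118187904358)
top jar ((0.0675802697500032, 0.11437998357601309), 0.9132503122091293)
top screw ((0.03047559581369086, -0.03626053642505411), 1.0136989243328571)
the job is handed in; nothing more can be done
```

The layout is done and handed in, at 32 s on the robot's clock. I worked in the order asked: sink, fan, lens, driver box. The lens I used was the clear one with the steel ring; both blue ones stayed where they were. I set the driver box down about 98 mm from the panel, then pushed it in with the fingers, because the gripper body would have hit the supply.

All four parts stand free, with the arm well clear. Last checks from the two cameras (each good to about 2 mm):

| Part | Result |
|---|---|
| Heat sink | About 2 mm off the middle between the bars, centred along them; fins aligned within 0.5°. I left the 2 mm rather than disturb the fan. |
| Fan on sink | Within 1 mm of centre and square to it |
| Lens on housing | About 1.6 mm off-axis in the top view, glass side up and level |
| Driver box | About 41.5 mm clear of the casing, centred within 1 mm, parallel within 1°. The plug end points left. |
| Jar and screwdriver | Not moved: shift of at most 0.1 px in the top view and 0.5 px in the side view |

- **Lens:** the side camera gave a poor circle fit for the housing, so I relied on the top camera there.
- **Heat sink:** while it was in the gripper, the side view showed it centred across the bars. After release, both cameras agreed on the 2 mm offset.

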